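Salt shaker from behind the spice jars

ROBOT

A 6-joint arm with a two-finger parallel gripper is mounted at the origin on a cart in front of the work surface, level with it; the furniture and walls round the work are solid. World frame = base frame: x ahead of the robot, y to its left, z up, the work surface at z = 0. Lengths are in mm, angles in rad, forces in N, time in s.
With the tool pointing down it reaches from about 325 to 850 mm from the base axis. Payload 15.5 kg.
Tool frame: the origin (TCP) lies between the finger pads; the fingertips stand 11 mm ahead of it and the grasp point (between the pads) lies 8 mm behind it; y points along the fingers, x is the direction in which the jaws open and shut, and the axes are right-handed (so a half turn about y gives the same grasp; the last joint's range is limited). The gripper opens to 91 mm and grips with 3 to 60 N. Pads are 32 mm wide; open, the fingers measure 118 mm over their backs; the gripper's body (76 mm by 178 mm) begins 60 mm behind the grasp point.
Start: joints at [-1.442, 0.494, 1.345, -0, 1.302, -0.096], TCP at [138.711, -609.414, 224.915] pointing down, gripper open.
Joint ranges: [-2.91, 2.91], [-0.82, 2.16], [0.22, 2.67], [-1.22, 4.37], [0.12, 2.79], [-3.08, 3.08]. Speed limits (rad/s): [1.89, 1.89, 2.57, 3.01, 3.01, 3.01].

INTERFACE

Orientations are given as a unit quaternion [w, x, y, z].
In Python, from plant import bot gives the robot as it stands.
- The arm moves only by the tool jog_arm, never from a script. Its argument "targets" is a list of rows, each a list of 7 numbers: the closure, from 0 (fully open) to 1 (shut), then the shift along the tool's x, y, z in m, then the turn, a rotation vector about the tool's x, y, z in rad. In form: [[claw, x, y, z, wx, wy, wz], ...]. A call has exactly 5 rows; each row shifts and turns the pose as measured when the row begins, along the tool's axes as they then stand; what a row does not reach is not made up. A row lasts 1/12 s, in which the tool goes at most 41.7 mm and 7.16 degrees, less where a joint would pass 70% of its speed; a pose out of reach is approached as far as the arm can. A call with a gripper value outside its range is refused whole. The fingers move at their own pace and stop on an object; "newtons" is the grip in N (left out, the last holds). Time passes only in rows, so rows that do not move let the fingers close, or fill a call up. It gives the time, the measured TCP pose, the force and the opening at its end, in the units of the state.
- bot.read_state(): the state, without advancing time (a new reading comes with each control period).
- bot.snapshot(name): name is "scene" or "top"; returns the picture (480x640x3 uint8, blue, green, red); there is no depth.
- bot.calibration(name): a dict with "K" (3x3 intrinsics, pixels), "extrinsics" (4x4, takes a point from world to camera coordinates). Camera axes: x right, y down, z forward; pixel columns grow to the right and rows downward; lengths in mm; the calibration is good to about 2 mm. A picture is of the moment at which its call begins. calibration takes no time and is no camera call.
- bot.hand_in(): hands the job in, once; it reports no verdict.
Trained networks look in the newest picture that a camera, given by its name, has taken for a name from the list of things; names that differ only in an ending like _2 or _b are one class to them, and where a whole thing is asked for, a point or a joint stands for the part that bears it (a point fixed in the world has none). Each returns a list of dicts, best first, with "score" (0 to 1); they miss things now and then, are a little off and sometimes report something else, mostly with a low value. They report only what shows in the picture. A call takes as long as a camera call.
- bot.look_for(camera, query): "xy" ([column, row] in pixels, amid what is visible of it).
- bot.pinpoint(camera, query): "xy" ([column, row] in pixels: a listed point, or the origin of a listed thing).
The state is a dict: "t": time; "joints": joint angles; "joint_velocities": joint speeds; "tau": joint torques, N m; "position": TCP position; "eef_rot": TCP orientation; "contact_force": force on the tool from outside, world axes, zero at the start; "ft_torque": the same for the moment, N m; "opening": opening from 0.0 (shut) to 1.0 (fully open).
Only numpy, scipy, OpenCV 4.12 (cv2) and the standard library are available. Lean on these libraries where they do the work, as an engineer would, in place of code of your own. Each camera call takes 0.05 s, during which the arm holds its last target.

TASK

The salt shaker is hemmed in at the back of the little wooden rack. First clear the red-capped and the yellow-capped jar to the cork mat, standing there side by side; only then take the shaker out and stand it in the middle of the blue coaster; then put each jar back in the same bay of the rack where it stood at the start. Keep all three upright, let go of everything, and leave the garlic and the two onions alone.

Things in the scene. Friction and masses are not known exactly. Their poses are not given: they have to be found in the camera images.
- rack: fixed wooden rack, 100 (x) x 172 (y) mm, open front to its -x. Origin: centre of its underside. Its floor is 10 mm up, rails 22 to 26 mm high run round it; an arched back board 64 mm wide, 100 mm high stands behind the back bay (inner face x = +40 mm). Bays are round cork inlays 51 mm across, centres in its frame: back (12, 0), front (-2, +50) and (-2, -50) mm.
- mat: fixed flat cork mat, 110 (x) x 190 (y) mm, 5 mm thick; the place where the jars are put aside. Origin: centre of its underside. (Overhead: a fixed wall shelf full of jars hangs over the back of the worktop, everything beyond x = 0.60 m and beyond y = 0.53 m, its underside at z = 0.57 m; keep the arm out from under it.)
- coaster: fixed round flat blue ceramic coaster, 100 mm in diameter, 6 mm thick. Origin: centre of its underside.
- shaker: loose salt shaker with white filling, 44 mm across, 90 mm tall, with a grey domed top 34 mm across (from 66 to 90 mm above its foot), about 0.1 kg; at the start in the back bay of the rack, some 8 mm from each jar, its centre 28 mm in front of the back board. Origin: centre of its underside, z up.
- red_jar: a loose spice jar, glass with a round red cap and a green and cream label; 45 mm across, 106 mm tall, standing in one of the two front bays of the rack. The cap is 45 mm across and reaches from 85 to 106 mm above its foot; about 0.11 kg. Origin: centre of its underside, z up.
- yellow_jar: a loose spice jar, glass with a round mustard-yellow cap; 42 mm across, 96 mm tall, standing in one of the two front bays of the rack. The cap is 41 mm across and reaches from 76 to 96 mm above its foot; about 0.11 kg. Origin: centre of its underside, z up.
- garlic: bystander: a loose white garlic bulb, 60 mm, 59 mm high; not to be moved. Origin: centre of its underside.
- red_onion: bystander: a loose red onion, 78 mm, 84 mm high; not to be moved. Origin: centre of its underside.
- brown_onion: bystander: a loose brown onion, 75 mm, 77 mm high; not to be moved. Origin: centre of its underside.

How it is judged (in metres and radians):
On the way, in this order (a step that is already met when the one before it is completed fails the run):
1. both jars stand released on the cork mat, the shaker still in its bay (x of red_jar in the frame of mat between -0.045 and 0.045 m and y of red_jar in the frame of mat between -0.085 and 0.085 m and z of red_jar in the frame of mat between 0.002 and 0.009 m and linear speed of each of red_jar, yellow_jar below 0.02 m/s and angle between each of red_jar, yellow_jar's own z axis and vertical below 0.1 rad and contact force between the fingers and red_jar below 0.05 N and x of yellow_jar in the frame of mat between -0.045 and 0.045 m and y of yellow_jar in the frame of mat between -0.085 and 0.085 m and z of yellow_jar in the frame of mat between 0.002 and 0.009 m and contact force between the fingers and yellow_jar below 0.05 N and distance of shaker from where it was at the start of the episode below 0.015 m), for 0.2 s.
2. the shaker stands released in the middle of the coaster, both jars still on the mat (x of red_jar in the frame of mat between -0.045 and 0.045 m and y of red_jar in the frame of mat between -0.085 and 0.085 m and z of red_jar in the frame of mat between 0.002 and 0.009 m and linear speed of each of red_jar, yellow_jar, shaker below 0.02 m/s and angle between each of red_jar, yellow_jar, shaker's own z axis and vertical below 0.1 rad and contact force between the fingers and red_jar below 0.05 N and x of yellow_jar in the frame of mat between -0.045 and 0.045 m and y of yellow_jar in the frame of mat between -0.085 and 0.085 m and z of yellow_jar in the frame of mat between 0.002 and 0.009 m and contact force between the fingers and yellow_jar below 0.05 N and horizontal distance between shaker and coaster below 0.015 m and z of shaker in the frame of coaster between 0.003 and 0.01 m and contact force between the fingers and shaker below 0.05 N), for 0.2 s.
At the end, for the whole second after the job is handed in: The shaker stands upright on the coaster within 15 mm of its centre, each jar stands upright within 14 mm of the spot in the rack where it stood at the start, and all are released and at rest (distance of each of red_jar, yellow_jar from where it was at the start of the episode below 0.014 m and linear speed of each of red_jar, yellow_jar, shaker below 0.02 m/s and angle between each of red_jar, yellow_jar, shaker's own z axis and vertical below 0.1 rad and contact force between the fingers and red_jar below 0.05 N and contact force between the fingers and yellow_jar below 0.05 N and horizontal distance between shaker and coaster below 0.015 m and z of shaker in the frame of coaster between 0.003 and 0.01 m and contact force between the fingers and shaker below 0.05 N); the robot touches nothing.
It fails at once if a bystander is shifted by more than 20 mm (distance of any of garlic, red_onion, brown_onion from where it was at the start of the episode above 0.02 m).
It fails at once if a jar or the shaker is tipped by more than about 35 degrees (angle between any of red_jar, yellow_jar, shaker's own z axis and vertical above 0.6 rad).
It also fails if it takes over 109 s, if anything falls off the work surface, if the arm or the gripper's body presses on something with over 40 N, if the wrist force passes 120 N, or if a joint passes its speed limit or range.

## Working session

There is one attempt and no reset: what is moved stays moved. The work goes in short steps, Python scripts to look and compute and a tool call to move; the robot and the scene stay as the last step left them, time stands still between calls to the robot, and variables do not carry over. Pictures are saved under pics/ and viewed, and the job is handed in when it is done.

Besides the shell and the picture viewer there is one more tool, called after ">>>" in YAML: its name, and indented under it one key for each argument. jog_arm: Moves the arm, as the interface text tells. Its arguments: {"type":"object","properties":{"targets":{"type":"array"},"newtons":{"type":"number"}},"required":["targets"]}

```bash
mkdir -p pics && ls
python3 - <<'E'
from plant import bot
import cv2
s=bot.read_state();print(s)
for c in("scene","top"):
    cv2.imwrite(f"pics/{c}0.png",bot.snapshot(c))
    k=bot.calibration(c);print(c,k["K"],k["extrinsics"])
    for n in("rack","mat","coaster","shaker","red_jar","yellow_jar","garlic","red_onion","brown_onion"):
        print(n,[(d["xy"],round(d["score"],2)) for d in bot.pinpoint(c,n)[:2]])
E
```

```text
pics
{'t': 0.0, 'joints': array([-1.44249787e+00,  4.94193553e-01,  1.34614472e+00,  8.91971669e-06,
        1.30248027e+00, -9.54901917e-02]), 'joint_velocities': array([-0.00022954,  0.00062499,  0.00146912,  0.00036255,  0.00153073,
       -0.00054077]), 'tau': array([ 4.68696337e-03, -8.78809476e+01, -3.81842744e+01,  7.12009775e-02,
        5.33692993e-02, -1.88937804e-05]), 'position': array([ 138.66797515, -609.04491278,  224.32720112]), 'eef_rot': array([ 0.55300663, -0.55239945,  0.44135261, -0.44073392]), 'contact_force': array([-0.23168175, -0.13669022, -0.36615907]), 'ft_torque': array([-0.00061004,  0.03460002, -0.02699714]), 'opening': 0.9989516223918028}
scene [[531.279084     0.         320.02425996]
 [  0.         531.279084   231.29417063]
 [  0.           0.           1.        ]] [[-5.78376899e-01 -8.15675226e-01  1.24131859e-02  2.27872867e+02]
 [-4.44738954e-01  3.02525002e-01 -8.43021877e-01  3.21726642e+02]
 [ 6.83876762e-01 -4.93105007e-01 -5.37736020e-01  1.07212541e+03]
 [ 0.00000000e+00  0.00000000e+00  0.00000000e+00  1.00000000e+00]]
rack [([287.0, 274.5
[... 347 characters left out ...]
21828  236.83102307]
 [  0.           0.           1.        ]] [[ 2.27569434e-02 -9.99740165e-01  1.31302001e-03 -9.41562807e+01]
 [-9.96354015e-01 -2.27878436e-02 -8.22155164e-02  5.19829058e+02]
 [ 8.22240749e-02  5.62741101e-04 -9.96613709e-01  1.07450345e+03]
 [ 0.00000000e+00  0.00000000e+00  0.00000000e+00  1.00000000e+00]]
rack [([276.1, 249.3], 0.81)]
mat [([162.2, 255.2], 0.61)]
coaster [([410.9, 261.1], 0.98), ([271.9, 249.6], 0.73)]
shaker [([275.9, 243.7], 0.64)]
red_jar [([297.4, 254.0], 0.78)]
yellow_jar [([253.6, 245.2], 0.84)]
garlic [([497.4, 242.6], 0.72), ([299.3, 253.0], 0.34)]
red_onion [([299.2, 253.0], 0.64), ([188.0, 200.1], 0.6)]
brown_onion [([381.4, 201.6], 0.94)]
```

View pics/scene0.png

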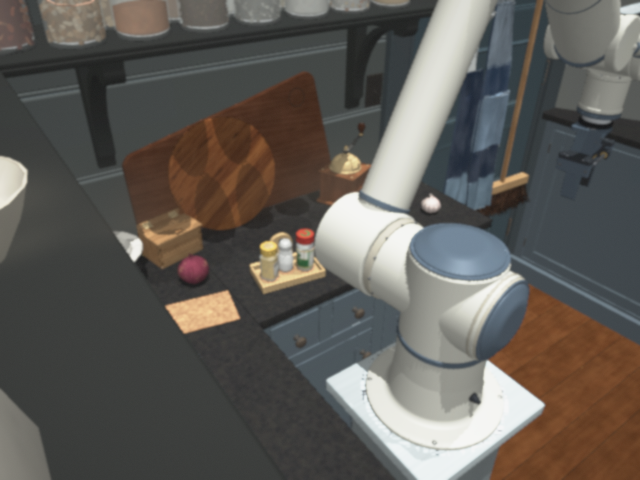

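View pics/top0.png

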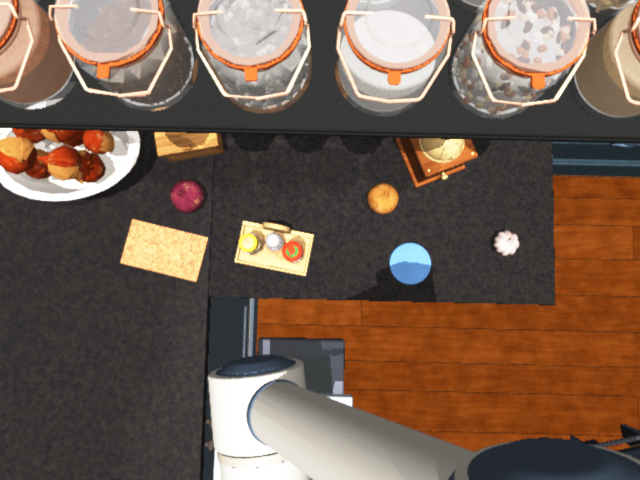

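Top view: the mat is at about (165,250), the rack at (274,248) with yellow at (249,242), shaker at (275,242) and red at (292,252). The coaster is at (410,263), the brown onion at (383,199), the red onion at (187,196) and the garlic at (506,243). Next I turn these pixels into positions.

```bash
cat > h.py <<'E'
import numpy as np,cv2
from plant import bot
from scipy.spatial.transform import Rotation as R
def cal(c):
    k=bot.calibration(c);return np.array(k["K"]),np.array(k["extrinsics"])
def back(c,uv,z):
    K,E=cal(c);Rm,t=E[:3,:3],E[:3,3]
    o=-Rm.T@t;d=Rm.T@np.linalg.inv(K)@np.array([uv[0],uv[1],1.])
    return o+d*(z-o[2])/d[2]
def proj(c,p):
    K,E=cal(c);q=K@(E[:3,:3]@np.asarray(p,float)+E[:3,3]);return q[:2]/q[2]
E
python3 - <<'E'
from h import *
im=cv2.imread("pics/top0.png");im2=cv2.imread("pics/scene0.png")
a=cv2.resize(im[190:300,110:440],None,fx=2.4,fy=2.4,interpolation=cv2.INTER_CUBIC);cv2.imwrite("pics/topc.png",a)
a=cv2.resize(im[210:285,225:325],None,fx=8,fy=8,interpolation=cv2.INTER_CUBIC);cv2.imwrite("pics/topr.png",a)
a=cv2.resize(im2[210:340,150:340],None,fx=4,fy=4,interpolation=cv2.INTER_CUBIC);cv2.imwrite("pics/scr.png",a)
hsv=cv2.cvtColor(im,cv2.COLOR_BGR2HSV)
# coaster
m=cv2.inRange(hsv,(95,100,80),(125,255,255));m[:200]=0;m[310:]=0
n,l,st,ce=cv2.connectedComponentsWithStats(m);i=1+st[1:,4].argmax();print("coaster",ce[i],st[i],back("top",ce[i],6))
# mat, rack
for nm,(x0,x1,y0,y1) in dict(mat=(110,212,215,290),rack=(225,325,210,285)).items():
    m=np.zeros(im.shape[:2],np.uint8);m[y0:y1,x0:x1]=cv2.inRange(hsv,(8,40,110),(35,255,255))[y0:y1,x0:x1]
    n,l,st,ce=cv2.connectedComponentsWithStats(m);i=1+st[1:,4].argmax()
    pts=np.argwhere(l==i)[:,::-1].astype(np.float32);r=cv2.minAreaRect(pts);b=cv2.boxPoints(r);print(nm,r,st[i])
    for q in b: print(back("top",q,5 if nm=="mat" else 24)[:2].round(1))
    print("c",back("top",r[0],5 if nm=="mat" else 24)[:2])
for q in [("red_onion",(187,196),40),("brown_onion",(383,199),40),("garlic",(506,243),30)]: print(q[0],back("top",q[1],q[2])[:2].round())
E
```

```text
coaster [409.56132075 269.08254717] [389 242  43  43 848] [ 450.50723248 -289.99368178    6.        ]
mat ((163.5518798828125, 249.82046508789062), (80.66893005371094, 47.43034744262695), 13.828649520874023) [ 120  218   89   64 3784]
[448.7 405.8]
[560.2 385. ]
[517.8 194.2]
[407.1 216.4]
c [483.18102845 300.23857858]
rack ((274.1153869628906, 246.42308044433594), (74.13189697265625, 46.67564010620117), 11.309932708740234) [ 234  220   80   57 2721]
[457.3 128.5]
[566.2 111. ]
[535.5 -62.3]
[427.1 -43.4]
c [496.2704792   33.37400421]
red_onion [609. 240.]
brown_onion [ 613. -220.]
garlic [ 516. -512.]
```

View pics/topr.png

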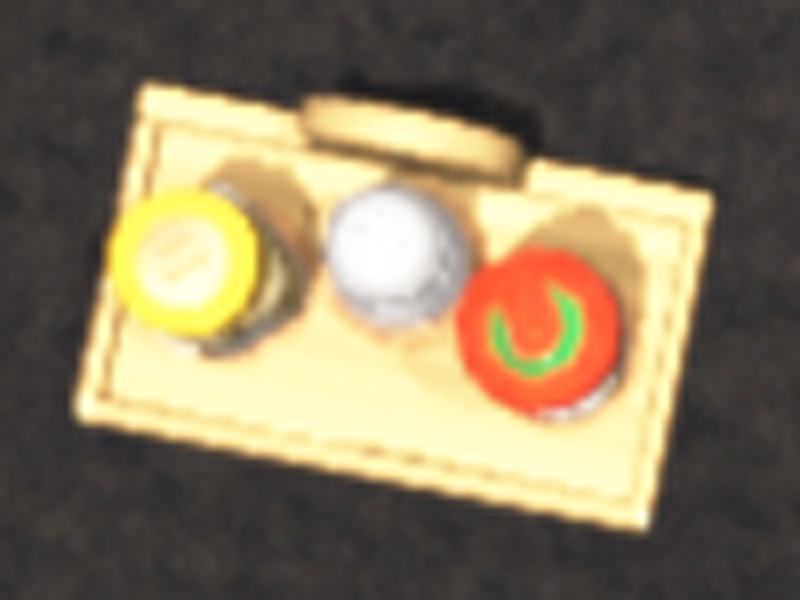

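View pics/scr.png

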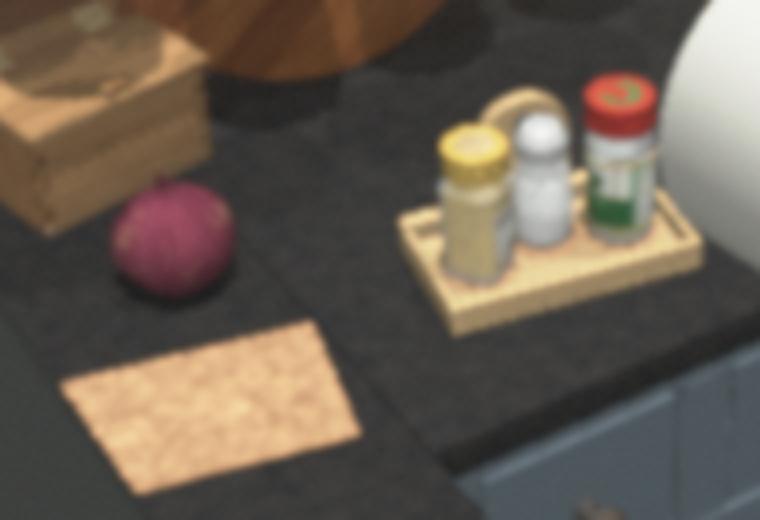

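```bash
python3 - <<'E'
from h import *
z=lambda u,v:(225+(u+.5)/8-.5,210+(v+.5)/8-.5)
P=np.array([back("top",z(*q),25)[:2] for q in[(150,82),(715,195),(645,530),(78,418)]])
print(P.round(1)); c=P.mean(0)
ydir=(P[0]-P[1]+P[3]-P[2])/2; xdir=(P[0]-P[3]+P[1]-P[2])/2
print("rack",c,np.linalg.norm(ydir),np.linalg.norm(xdir),"yaw",np.degrees([np.arctan2(-ydir[0],ydir[1]),np.arctan2(xdir[1],xdir[0])]))
yaw=np.arctan2(-ydir[0],ydir[1]);Rz=np.array([[np.cos(yaw),-np.sin(yaw)],[np.sin(yaw),np.cos(yaw)]])
for n,b in dict(back=(12,0),L=(-2,50),Rr=(-2,-50)).items(): print(n,(c+Rz@b).round(1))
im=cv2.imread("pics/top0.png");hsv=cv2.cvtColor(im,cv2.COLOR_BGR2HSV)
def cen(m):
    n,l,st,ce=cv2.connectedComponentsWithStats(m);i=1+st[1:,4].argmax();return ce[i],st[i]
print("y pick",back("top",z(185,262),106)[:2],"r pick",back("top",z(538,330),116)[:2],"sh",back("top",z(392,247),90)[:2], "coaster",back("top",(410,263.5),6)[:2],back("top",(410.9,261.1),0)[:2])
m=cv2.inRange(hsv,(0,150,120),(9,255,255))|cv2.inRange(hsv,(172,150,120),(180,255,255));m[:,:270]=0;m[:235]=0;m[275:]=0;m[:,310:]=0
q=cen(m);print("red",q[1],q[0],(q[1][0]+q[1][2]/2-.5,q[1][1]+q[1][3]/2-.5),back("top",q[0],112)[:2])
m=cv2.inRange(hsv,(22,170,120),(34,255,255));m[:,:230]=0;m[:225]=0;m[260:]=0;m[:,262:]=0
q=cen(m);print("yel",q[1],q[0],(q[1][0]+q[1][2]/2-.5,q[1][1]+q[1][3]/2-.5))
m=cv2.inRange(hsv,(95,70,50),(125,255,255));m[:235]=0;m[290:]=0;m[:,:380]=0;m[:,440:]=0
q=cen(m);print("coa",q)
E
for i in 1;do python3 -c "
from h import *
im=cv2.imread('pics/top0.png');cv2.imwrite('pics/coa.png',cv2.resize(im[225:305,360:460],None,fx=8,fy=7,interpolation=cv2.INTER_CUBIC))";done
```

```text
[[557.7 108.2]
 [527.9 -59.9]
 [428.9 -41.8]
 [457.9 125.7]]
rack [493.0656685   33.05495362] 170.284894964565 100.99849553975358 yaw [ -9.93242734 -10.14517966]
back [504.9  31. ]
L [499.7  82.7]
Rr [482.5 -15.9]
y pick [499.08261886  82.59238878] r pick [482.20589405 -14.93162172] sh [505.63237309  27.97799587] coaster [ 463.8562901  -290.94407596] [ 469.84754233 -294.1942204 ]
red [282 241  21  21 238] [291.89495798 250.18907563] (np.float64(292.0), np.float64(251.0)) [483.76449974 -14.79949034]
yel [248 243   9   9  15] [253.2 248.2] (np.float64(252.0), np.float64(247.0))
coa (array([409.81134655, 263.23308271]), array([ 389,  242,   43,   44, 1463], dtype=int32))
```

View pics/coa.png

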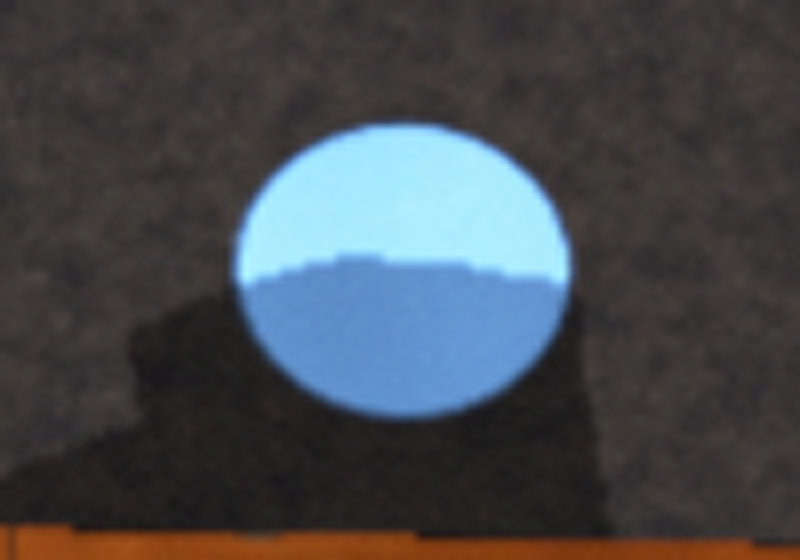

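The corner, cap and bay estimates agree to within 1 mm: yellow (499,82.5), red (482.5,-15.5), shaker (505,30), coaster (464.5,-290.5), mat centre (483,300), yaw -12.4°. Both front-jar grasps will use jaws roughly along rack x, turned so the rear finger stays away from the back board.

```bash
cat >> h.py <<'E'
def plan(xyz,yaw_deg=None,claw=0.32,step=38,ang=6.5):
    """world TCP target, jaw axis (tool x) heading mod 180; prints rows in tool axes"""
    s=bot.read_state();q=s["eef_rot"];M=R.from_quat([q[1],q[2],q[3],q[0]]).as_matrix();p=np.array(s["position"])
    xa=M[:,0];cur=np.degrees(np.arctan2(xa[1],xa[0]))
    print("t %.2f pos"%s["t"],p.round(1),"yaw %.1f"%cur,"down",M[:,1].round(3),"F",np.round(s["contact_force"],1),"open %.3f"%s["opening"],"j1,6",np.round(s["joints"][[0,5]],2))
    if xyz is None:return
    if yaw_deg is None:yaw_deg=cur
    d=(yaw_deg-cur+90)%180-90
    # aim tool: y = down
    c,sn=np.cos(np.radians(cur+d)),np.sin(np.radians(cur+d))
    X=np.array([c,sn,0]);Y=np.array([0,0,-1.]);T=np.stack([X,Y,np.cross(X,Y)],1)
    rv=R.from_matrix(M.T@T).as_rotvec();D=np.asarray(xyz,float)-p
    n=int(max(1,np.ceil(np.linalg.norm(D)/step),np.ceil(np.degrees(np.linalg.norm(rv))/ang)))
    print("D",D.round(1),"dyaw %.1f"%d,"n",n)
    for k in range(n):
        Mk=M@R.from_rotvec(rv*k/n).as_matrix();v=Mk.T@D/n/1000
        print([claw]+[round(float(a),4) for a in v]+[round(float(a),4) for a in rv/n])
E
python3 -c "
from h import *
plan((495,83,225),5.6)"
```

```text
t 1.00 pos [ 138.7 -609.4  224.9] yaw -77.2 down [-0. -0. -1.] F [ 0.4  1.  -0.7] open 1.001 j1,6 [-1.44 -0.1 ]
D [3.563e+02 6.924e+02 1.000e-01] dyaw 82.8 n 21
[0.32, -0.0284, -0.0, 0.0239, 0.0, -0.0688, 0.0]
[0.32, -0.0267, -0.0, 0.0258, 0.0, -0.0688, 0.0]
[0.32, -0.0248, -0.0, 0.0275, 0.0, -0.0688, 0.0]
[0.32, -0.0229, -0.0, 0.0292, 0.0, -0.0688, 0.0]
[0.32, -0.0208, -0.0, 0.0307, 0.0, -0.0688, 0.0]
[0.32, -0.0187, -0.0, 0.032, 0.0, -0.0688, 0.0]
[0.32, -0.0164, -0.0, 0.0332, 0.0, -0.0688, 0.0]
[0.32, -0.0141, -0.0, 0.0343, 0.0, -0.0688, 0.0]
[0.32, -0.0117, -0.0, 0.0352, 0.0, -0.0688, 0.0]
[0.32, -0.0093, -0.0, 0.0359, 0.0, -0.0688, 0.0]
[0.32, -0.0068, -0.0, 0.0365, 0.0, -0.0688, 0.0]
[0.32, -0.0043, -0.0, 0.0368, 0.0, -0.0688, 0.0]
[0.32, -0.0017, -0.0, 0.037, 0.0, -0.0688, 0.0]
[0.32, 0.0008, -0.0, 0.0371, 0.0, -0.0688, 0.0]
[0.32, 0.0034, -0.0, 0.0369, 0.0, -0.0688, 0.0]
[0.32, 0.0059, -0.0, 0.0366, 0.0, -0.0688, 0.0]
[0.32, 0.0084, -0.0, 0.0361, 0.0, -0.0688, 0.0]
[0.32, 0.0109, -0.0, 0.0355, 0.0, -0.0688, 0.0]
[0.32, 0.0133, -0.0, 0.0346, 0.0, -0.0688, 0.0]
[0.32, 0.0156, -0.0, 0.0336, 0.0, -0.0688, 0.0]
[0.32, 0.0179, -0.0, 0.0325, 0.0, -0.0688, 0.0]
```

>>> jog_arm:
  targets:
    - [0.32,-0.028,0,0.024,0,-0.069,0]
    - [0.32,-0.027,0,0.026,0,-0.069,0]
    - [0.32,-0.025,0,0.028,0,-0.069,0]
    - [0.32,-0.023,0,0.029,0,-0.069,0]
    - [0.32,-0.021,0,0.031,0,-0.069,0]
  newtons: 15

```text
t: 1.42
position: [223.2, -444.1, 223.5]
eef_rot: [-0.62, 0.622, -0.337, 0.339]
contact_force: [0.6, 0.1, -0.1]
opening: 0.685
```

>>> jog_arm:
  targets:
    - [0.32,-0.019,0,0.032,0,-0.069,0]
    - [0.32,-0.016,0,0.033,0,-0.069,0]
    - [0.32,-0.014,0,0.034,0,-0.069,0]
    - [0.32,-0.012,0,0.035,0,-0.069,0]
    - [0.32,-0.009,0,0.036,0,-0.069,0]

```text
t: 1.83
position: [307.5, -270.6, 223.3]
eef_rot: [-0.67, 0.673, -0.22, 0.222]
contact_force: [1.7, -0.6, -0.2]
opening: 0.679
```

```bash
python3 -c "
from h import *
plan((495,83,225),5.6)"
```

```text
t 1.83 pos [ 307.5 -270.6  223.3] yaw -36.5 down [ 0.001 -0.006 -1.   ] F [ 1.7 -0.6 -0.2] open 0.679 j1,6 [-0.87 -0.23]
D [187.5 353.6   1.7] dyaw 42.1 n 11
[0.32, -0.0054, -0.0003, 0.036, 0.0005, -0.0667, 0.0003]
[0.32, -0.003, -0.0003, 0.0363, 0.0005, -0.0667, 0.0003]
[0.32, -0.0006, -0.0003, 0.0364, 0.0005, -0.0667, 0.0003]
[0.32, 0.0019, -0.0003, 0.0363, 0.0005, -0.0667, 0.0003]
[0.32, 0.0043, -0.0002, 0.0361, 0.0005, -0.0667, 0.0003]
[0.32, 0.0067, -0.0002, 0.0358, 0.0005, -0.0667, 0.0003]
[0.32, 0.0091, -0.0002, 0.0352, 0.0005, -0.0667, 0.0003]
[0.32, 0.0114, -0.0002, 0.0346, 0.0005, -0.0667, 0.0003]
[0.32, 0.0137, -0.0002, 0.0337, 0.0005, -0.0667, 0.0003]
[0.32, 0.0159, -0.0002, 0.0327, 0.0005, -0.0667, 0.0003]
[0.32, 0.018, -0.0002, 0.0316, 0.0005, -0.0667, 0.0003]
```

>>> jog_arm:
  targets:
    - [0.32,-0.005,0,0.036,0,-0.067,0]
    - [0.32,-0.003,0,0.036,0,-0.067,0]
    - [0.32,-0.001,0,0.036,0,-0.067,0]
    - [0.32,0.002,0,0.036,0,-0.067,0]
    - [0.32,0.004,0,0.036,0,-0.067,0]

```text
t: 2.25
position: [393.2, -101.8, 223.8]
eef_rot: [-0.697, 0.702, -0.098, 0.103]
contact_force: [1.1, -0.4, 0.4]
opening: 0.679
```

>>> jog_arm:
  targets:
    - [0.32,0.007,0,0.036,0,-0.067,0]
    - [0.32,0.009,0,0.035,0,-0.067,0]
    - [0.32,0.011,0,0.035,0,-0.067,0]
    - [0.32,0.014,0,0.034,0,-0.067,0]
    - [0.32,0.016,0,0.033,0,-0.067,0]

```text
t: 2.67
position: [477.6, 71.8, 224.2]
eef_rot: [-0.704, 0.71, 0.027, -0.021]
contact_force: [1.7, -0.4, -0.1]
opening: 0.678
```

```bash
python3 -c "
from h import *
plan((499,82.5,200),5.6)"
```

```text
t 2.67 pos [477.6  71.8 224.2] yaw 3.9 down [ 0.008 -0.009 -1.   ] F [ 1.7 -0.4 -0.1] open 0.678 j1,6 [ 0.03 -0.03]
D [ 21.4  10.7 -24.2] dyaw 1.7 n 1
[0.32, 0.0219, 0.0243, 0.0095, 0.0094, -0.0302, 0.0075]
```

>>> jog_arm:
  targets:
    - [0.32,0.011,0.012,0.005,0.005,-0.015,0.004]
    - [0.32,0.01,0.012,0.005,0.005,-0.015,0.004]
    - [0.32,0,0,0,0,0,0]
    - [0.32,0,0,0,0,0,0]
    - [0.32,0,0,0,0,0,0]

```text
t: 3.08
position: [501.3, 91.4, 200.3]
eef_rot: [0.707, -0.705, -0.04, 0.039]
contact_force: [0.9, -0.5, -0.3]
opening: 0.679
```

```bash
python3 -c "
from h import *
plan((499,82.5,62),5.6)"
```

```text
t 3.08 pos [501.3  91.4 200.3] yaw 6.4 down [ 0.003  0.002 -1.   ] F [ 0.9 -0.5 -0.3] open 0.679 j1,6 [ 0.06 -0.05]
D [  -2.3   -8.9 -138.3] dyaw -0.8 n 4
[0.32, -0.0009, 0.0346, -0.0022, -0.0004, 0.0035, 0.0007]
[0.32, -0.0009, 0.0346, -0.0022, -0.0004, 0.0035, 0.0007]
[0.32, -0.0009, 0.0346, -0.0022, -0.0004, 0.0035, 0.0007]
[0.32, -0.0008, 0.0346, -0.0022, -0.0004, 0.0035, 0.0007]
```

Correct the sideways error first and come down to about 140, then descend straight.

>>> jog_arm:
  targets:
    - [0.32,-0.002,0.02,-0.005,0,0.007,0]
    - [0.32,-0.001,0.02,-0.004,0,0.007,0]
    - [0.32,0,0.02,0,0,0,0]
    - [0.32,0,0,0,0,0,0]
    - [0.32,0,0,0,0,0,0]

```text
t: 3.5
position: [498.9, 78.5, 143.0]
eef_rot: [0.707, -0.706, -0.035, 0.029]
contact_force: [-0.0, -0.3, 0.7]
opening: 0.677
```

Run:
```python
from h import *
plan((499,82.5,62),5.6)
im=bot.snapshot("top");cv2.imwrite("pics/t1.png",cv2.resize(im[190:290,200:340],None,fx=5,fy=5,interpolation=cv2.INTER_CUBIC))
im=bot.snapshot("scene");cv2.imwrite("pics/s1.png",cv2.resize(im[180:320,200:360],None,fx=4,fy=4,interpolation=cv2.INTER_CUBIC))
```

```text
t 3.50 pos [498.9  78.5 143. ] yaw 5.2 down [ 0.008  0.001 -1.   ] F [-0.  -0.3  0.7] open 0.677 j1,6 [ 0.04 -0.05]
D [  0.1   4.  -81. ] dyaw 0.4 n 3
[0.32, -0.0001, 0.027, 0.0013, -0.0002, -0.0023, 0.0027]
[0.32, 0.0, 0.027, 0.0013, -0.0002, -0.0023, 0.0027]
[0.32, 0.0001, 0.027, 0.0013, -0.0002, -0.0023, 0.0027]
```

View pics/s1.png

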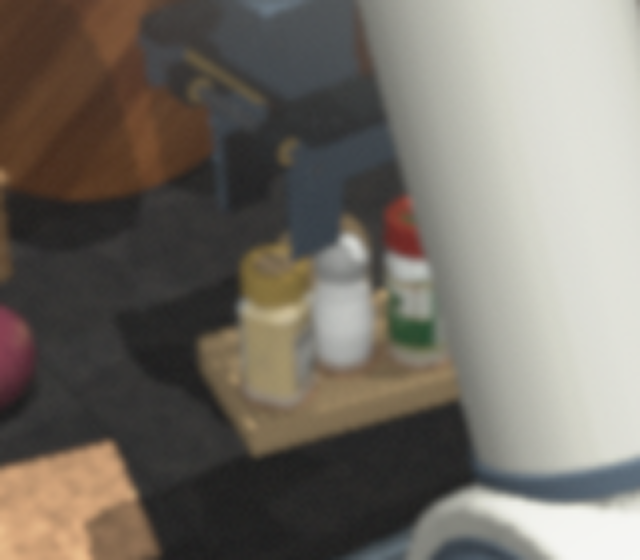

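>>> jog_arm:
  targets:
    - [0.32,0,0.01,0.003,0,-0.004,0.006]
    - [0.32,0,0.01,0,0,0,0]
    - [0.32,0,0,0,0,0,0]
    - [0.32,0,0,0,0,0,0]
    - [0.32,0,0,0,0,0,0]

```text
t: 4.02
position: [500.7, 82.2, 124.5]
eef_rot: [0.707, -0.706, -0.036, 0.031]
contact_force: [-0.6, 0.6, 0.1]
opening: 0.678
```

Run:
```python
from h import *
plan((499,82.5,62),5.6)
```

```text
t 4.02 pos [500.7  82.2 124.5] yaw 5.5 down [ 0.007  0.001 -1.   ] F [-0.6  0.6  0.1] open 0.678 j1,6 [ 0.04 -0.05]
D [ -1.7   0.3 -62.5] dyaw 0.1 n 2
[0.32, -0.0011, 0.0312, 0.0002, -0.0001, -0.0011, 0.0037]
[0.32, -0.001, 0.0312, 0.0002, -0.0001, -0.0011, 0.0037]
```

>>> jog_arm:
  targets:
    - [0.32,0,0.021,0,0,0,0.006]
    - [0.32,-0.001,0.021,0,0,0,0]
    - [0.32,0,0.02,0,0,0,0]
    - [0.32,0,0,0,0,0,0]
    - [0.32,0,0,0,0,0,0]

```text
t: 4.43
position: [502.0, 82.5, 62.5]
eef_rot: [0.706, -0.706, -0.036, 0.032]
contact_force: [0.3, 0.3, -0.5]
opening: 0.681
```

Run:
```python
from h import *
plan((499,82.5,62),5.6)
```

```text
t 4.43 pos [502.   82.5  62.5] yaw 5.5 down [ 0.006  0.001 -1.   ] F [ 0.3  0.3 -0.5] open 0.681 j1,6 [ 0.05 -0.05]
D [-3.   0.  -0.5] dyaw 0.1 n 1
[0.32, -0.003, 0.0005, 0.0003, 0.0, -0.0016, 0.0055]
```

>>> jog_arm:
  targets:
    - [0.32,-0.003,0,0,0,0,0.005]
    - [0.32,0,0,0,0,0,0]
    - [0.4,0,0,0,0,0,0]
    - [1,0,0,0,0,0,0]
    - [1,0,0,0,0,0,0]

```text
t: 4.85
position: [500.4, 82.3, 66.4]
eef_rot: [-0.706, 0.706, 0.036, -0.033]
contact_force: [-0.4, -1.4, -1.1]
opening: 0.513
```

>>> jog_arm:
  targets:
    - [1,0,0,0,0,0,0]
    - [1,0,0,0,0,0,0]
    - [1,0,0,0,0,0,0]
    - [1,0,0,0,0,0,0]
    - [1,0,0,0,0,0,0]

```text
t: 5.27
position: [500.9, 82.3, 67.3]
eef_rot: [-0.706, 0.706, 0.036, -0.032]
contact_force: [-0.5, 0.1, -1.4]
opening: 0.508
```

Run:
```python
from h import *
plan((499,82.5,210),5.6,1)
```

```text
t 5.27 pos [500.9  82.3  67.3] yaw 5.5 down [ 0.006  0.    -1.   ] F [-0.5  0.1 -1.4] open 0.508 j1,6 [ 0.05 -0.05]
D [ -1.9   0.2 142.7] dyaw 0.1 n 4
[1, -0.0002, -0.0357, 0.0001, 0.0001, -0.0003, 0.0015]
[1, -0.0003, -0.0357, 0.0001, 0.0001, -0.0003, 0.0015]
[1, -0.0004, -0.0357, 0.0001, 0.0001, -0.0003, 0.0015]
[1, -0.0004, -0.0357, 0.0001, 0.0001, -0.0003, 0.0015]
```

>>> jog_arm:
  targets:
    - [1,0,-0.015,0,0,0,0]
    - [1,0,-0.03,0,0,0,0]
    - [1,0,-0.036,0,0,0,0]
    - [1,0,-0.036,0,0,0,0]
    - [1,0,-0.02,0,0,0,0]

```text
t: 5.68
position: [496.6, 82.1, 204.5]
eef_rot: [0.706, -0.706, -0.032, 0.036]
contact_force: [0.6, -0.0, 0.5]
opening: 0.508
```

Run:
```python
from h import *
plan((493,344,205),5.6,1)
im=bot.snapshot("scene");cv2.imwrite("pics/s2.png",cv2.resize(im[160:320,150:360],None,fx=3.5,fy=3.5,interpolation=cv2.INTER_CUBIC))
```

```text
t 5.68 pos [496.6  82.1 204.5] yaw 5.5 down [-0.006 -0.    -1.   ] F [ 0.6 -0.   0.5] open 0.508 j1,6 [ 0.05 -0.05]
D [ -3.6 261.9   0.5] dyaw 0.1 n 7
[1, 0.0031, -0.0001, 0.0373, -0.0001, -0.0002, -0.0009]
[1, 0.0031, -0.0001, 0.0373, -0.0001, -0.0002, -0.0009]
[1, 0.0031, -0.0001, 0.0373, -0.0001, -0.0002, -0.0009]
[1, 0.0031, -0.0001, 0.0373, -0.0001, -0.0002, -0.0009]
[1, 0.0031, -0.0001, 0.0373, -0.0001, -0.0002, -0.0009]
[1, 0.0031, -0.0001, 0.0373, -0.0001, -0.0002, -0.0009]
[1, 0.0031, -0.0001, 0.0373, -0.0001, -0.0002, -0.0009]
```

View pics/s2.png

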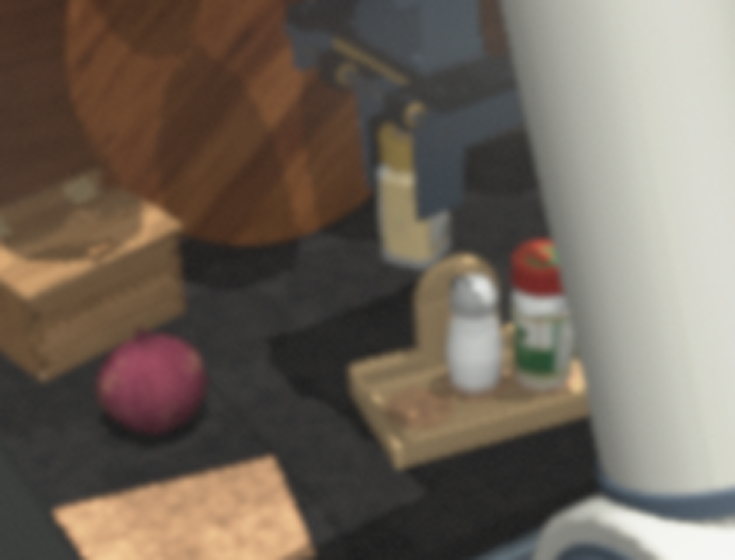

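The yellow jar hangs upright in the gripper, and the red jar and shaker stand untouched. Next I carry it to the mat.

>>> jog_arm:
  targets:
    - [1,0.002,0,0.025,0,0,0]
    - [1,0.003,0,0.037,0,0,0]
    - [1,0.003,0,0.037,0,0,0]
    - [1,0.003,0,0.037,0,0,0]
    - [1,0.003,0,0.037,0,0,0]

```text
t: 6.15
position: [497.3, 255.9, 209.7]
eef_rot: [-0.706, 0.707, 0.032, -0.029]
contact_force: [1.5, 0.0, -0.6]
opening: 0.507
```

>>> jog_arm:
  targets:
    - [1,0.003,0,0.037,0,0,0]
    - [1,0.003,0,0.03,0,0,0]
    - [1,0.002,0,0.015,0,0,0]
    - [1,0,0,0,0,0,0]
    - [1,0,0,0,0,0,0]

```text
t: 6.57
position: [495.4, 349.7, 206.9]
eef_rot: [-0.706, 0.707, 0.034, -0.032]
contact_force: [-0.6, 0.1, -1.5]
opening: 0.509
```

Run:
```python
from h import *
plan((493,344,100),5.6,1)
```

```text
t 6.57 pos [495.4 349.7 206.9] yaw 5.3 down [ 0.002 -0.    -1.   ] F [-0.6  0.1 -1.5] open 0.509 j1,6 [0.52 0.42]
D [  -2.4   -5.7 -106.9] dyaw 0.3 n 3
[1, -0.001, 0.0356, -0.0018, 0.0002, -0.0015, 0.0007]
[1, -0.001, 0.0356, -0.0018, 0.0002, -0.0015, 0.0007]
[1, -0.001, 0.0356, -0.0018, 0.0002, -0.0015, 0.0007]
```

>>> jog_arm:
  targets:
    - [1,-0.001,0.025,-0.003,0,0,0]
    - [1,-0.001,0.036,-0.003,0,0,0]
    - [1,0,0.036,0,0,0,0]
    - [1,0,0.02,0,0,0,0]
    - [1,0,0,0,0,0,0]

```text
t: 6.98
position: [495.7, 339.9, 87.2]
eef_rot: [0.707, -0.706, -0.034, 0.03]
contact_force: [-0.9, 0.3, -1.4]
opening: 0.509
```

>>> jog_arm:
  targets:
    - [1,0,0,0,0,0,0]
    - [1,0,0,0,0,0,0]
    - [1,0,0,0,0,0,0]
    - [1,0,0,0,0,0,0]
    - [1,0,0,0,0,0,0]

```text
t: 7.4
position: [497.5, 338.1, 91.3]
eef_rot: [0.707, -0.706, -0.035, 0.028]
contact_force: [-0.8, 0.1, -1.2]
opening: 0.506
```

Run:
```python
from h import *
plan((493,344,63.5),5.6,1)
```

```text
t 7.40 pos [497.5 338.1  91.3] yaw 5.1 down [ 0.009  0.002 -1.   ] F [-0.8  0.1 -1.2] open 0.506 j1,6 [0.5  0.41]
D [ -4.5   5.9 -27.8] dyaw 0.5 n 1
[1, -0.0042, 0.0278, 0.0062, -0.0012, -0.0087, 0.0087]
```

>>> jog_arm:
  targets:
    - [1,-0.002,0.008,0.003,0,-0.008,0.008]
    - [1,-0.001,0.008,0.002,0,0,0]
    - [1,0,0.006,0,0,0,0]
    - [1,0,0.002,0,0,0,0]
    - [1,0,0,0,0,0,0]

```text
t: 7.82
position: [494.7, 344.4, 66.8]
eef_rot: [0.707, -0.705, -0.036, 0.034]
contact_force: [-0.4, -0.7, -0.2]
opening: 0.506
```

Run:
```python
from h import *
plan((493,344,62),5.6,1)
```

```text
t 7.82 pos [494.7 344.4  66.8] yaw 5.6 down [ 0.003  0.003 -1.   ] F [-0.4 -0.7 -0.2] open 0.506 j1,6 [0.51 0.41]
D [-1.7 -0.4 -4.8] dyaw -0.0 n 1
[1, -0.0018, 0.0048, -0.0002, -0.0028, 0.0008, 0.0034]
```

>>> jog_arm:
  targets:
    - [1,-0.001,0.002,0,-0.002,0,0.003]
    - [1,0,0.002,0,0,0,0]
    - [1,0,0.001,0,0,0,0]
    - [1,0,0.001,0,0,0,0]
    - [1,0,0,0,0,0,0]

```text
t: 8.23
position: [493.9, 344.4, 60.8]
eef_rot: [0.706, -0.706, -0.035, 0.035]
contact_force: [-0.0, 0.1, -1.1]
opening: 0.507
```

Run:
```python
from h import *
plan((493,344,62),5.6,1)
im=bot.snapshot("scene");cv2.imwrite("pics/s3.png",cv2.resize(im[180:360,100:310],None,fx=3.2,fy=3.2,interpolation=cv2.INTER_CUBIC))
```

```text
t 8.23 pos [493.9 344.4  60.8] yaw 5.7 down [ 0.     0.001 -1.   ] F [-0.   0.1 -1.1] open 0.507 j1,6 [0.51 0.41]
D [-0.9 -0.4  1.2] dyaw -0.1 n 1
[1, -0.0009, -0.0012, -0.0003, -0.0005, 0.0011, 0.0005]
```

View pics/s3.png

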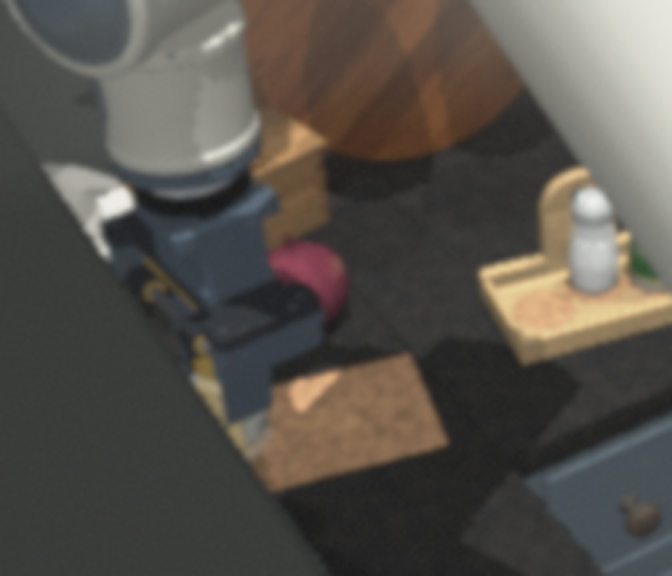

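>>> jog_arm:
  targets:
    - [1,0,0.002,0,0,0,0]
    - [1,0,0.001,0,0,0,0]
    - [1,0,0.001,0,0,0,0]
    - [1,0,0,0,0,0,0]
    - [1,0,0,0,0,0,0]

```text
t: 8.7
position: [494.6, 344.8, 59.7]
eef_rot: [0.707, -0.705, -0.036, 0.034]
contact_force: [0.6, -0.2, -1.4]
opening: 0.508
```

Run:
```python
from h import *
plan((493,344,62),5.6,1)
```

```text
t 8.70 pos [494.6 344.8  59.7] yaw 5.7 down [ 0.003  0.002 -1.   ] F [ 0.6 -0.2 -1.4] open 0.508 j1,6 [0.51 0.41]
D [-1.6 -0.8  2.3] dyaw -0.1 n 1
[1, -0.0016, -0.0023, -0.0007, -0.0019, 0.0011, 0.0034]
```

>>> jog_arm:
  targets:
    - [1,0,0.002,0,0,0,0]
    - [1,0,0.002,0,0,0,0]
    - [1,0,0.001,0,0,0,0]
    - [1,0,0,0,0,0,0]
    - [1,0,0,0,0,0,0]

```text
t: 9.12
position: [495.3, 345.4, 56.7]
eef_rot: [0.707, -0.705, -0.037, 0.033]
contact_force: [-0.6, 0.3, -0.1]
opening: 0.508
```

Run:
```python
from h import *
plan((493,344,62),5.6,1)
```

```text
t 9.12 pos [495.3 345.4  56.7] yaw 5.7 down [ 0.006  0.004 -1.   ] F [-0.6  0.3 -0.1] open 0.508 j1,6 [0.51 0.41]
D [-2.3 -1.4  5.3] dyaw -0.1 n 1
[1, -0.0024, -0.0053, -0.0012, -0.0033, 0.0013, 0.0059]
```

>>> jog_arm:
  targets:
    - [1,0,0.002,0,0,0,0]
    - [1,0,0.001,0,0,0,0]
    - [1,0,0,0,0,0,0]
    - [1,0,0,0,0,0,0]
    - [1,0,0,0,0,0,0]

```text
t: 9.53
position: [495.7, 345.7, 54.8]
eef_rot: [0.708, -0.705, -0.037, 0.033]
contact_force: [-1.1, -1.3, 6.0]
opening: 0.5
```

Run:
```python
from h import *
plan((493,344,62),5.6,1)
im=bot.snapshot("scene");cv2.imwrite("pics/s4.png",cv2.resize(im[240:340,130:260],None,fx=6,fy=6,interpolation=cv2.INTER_CUBIC))
plan((493,344,62),5.6,1)
```

```text
t 9.53 pos [495.7 345.7  54.8] yaw 5.7 down [ 0.007  0.005 -1.   ] F [-1.1 -1.3  6. ] open 0.500 j1,6 [0.51 0.41]
D [-2.7 -1.7  7.2] dyaw -0.1 n 1
[1, -0.0028, -0.0072, -0.0014, -0.004, 0.0013, 0.007]
t 9.58 pos [495.6 345.8  54.8] yaw 5.7 down [ 0.007  0.005 -1.   ] F [-1.4  0.6  6.1] open 0.505 j1,6 [0.51 0.41]
D [-2.6 -1.8  7.2] dyaw -0.1 n 1
[1, -0.0027, -0.0072, -0.0015, -0.004, 0.0013, 0.007]
```

View pics/s4.png

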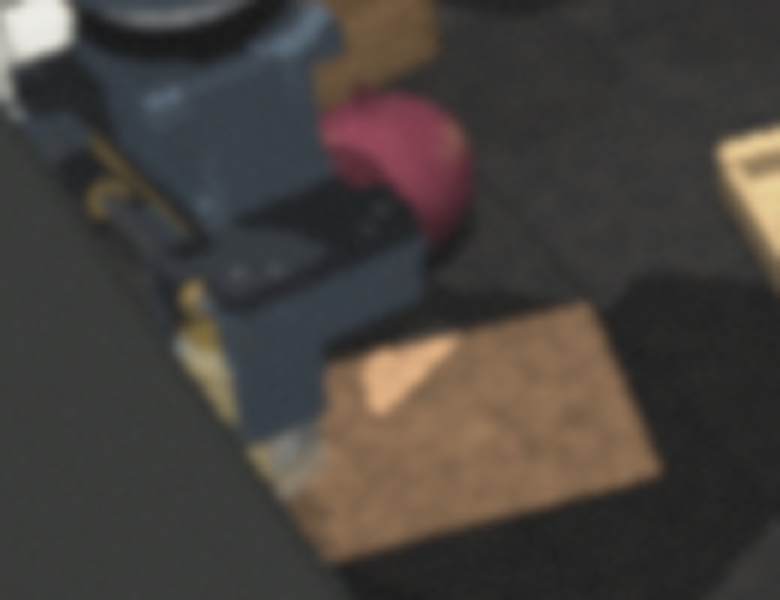

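Contact with the mat shows as 6 N upward. Release and rise.

>>> jog_arm:
  targets:
    - [0.3,0,-0.001,0,0,0,0]
    - [0.3,0,0,0,0,0,0]
    - [0.3,0,0,0,0,0,0]
    - [0.3,0,0,0,0,0,0]
    - [0.3,0,0,0,0,0,0]

```text
t: 10.0
position: [495.6, 345.6, 55.0]
eef_rot: [0.708, -0.705, -0.037, 0.033]
contact_force: [-0.8, -0.8, -0.1]
opening: 0.701
```

Run:
```python
from h import *
plan((494,345,200),5.6,0.3)
```

```text
t 10.00 pos [495.6 345.6  55. ] yaw 5.7 down [ 0.006  0.004 -1.   ] F [-0.8 -0.8 -0.1] open 0.701 j1,6 [0.51 0.41]
D [ -1.6  -0.6 145. ] dyaw -0.1 n 4
[0.3, -0.0002, -0.0362, 0.0, -0.0009, 0.0003, 0.0016]
[0.3, -0.0002, -0.0362, -0.0, -0.0009, 0.0003, 0.0016]
[0.3, -0.0003, -0.0362, -0.0, -0.0009, 0.0003, 0.0016]
[0.3, -0.0004, -0.0362, -0.0001, -0.0009, 0.0003, 0.0016]
```

>>> jog_arm:
  targets:
    - [0.3,0,-0.03,0,0,0,0]
    - [0.3,0,-0.036,0,0,0,0]
    - [0.3,0,-0.036,0,0,0,0]
    - [0.3,0,-0.036,0,0,0,0]
    - [0.3,0,-0.01,0,0,0,0]

```text
t: 10.42
position: [492.5, 343.6, 204.5]
eef_rot: [-0.706, 0.706, 0.034, -0.036]
contact_force: [0.9, 0.9, 1.6]
opening: 0.7
```

Run:
```python
from h import *
plan((482.5,-13,200),-25.6,0.3)
im=bot.snapshot("top");cv2.imwrite("pics/t5.png",cv2.resize(im[180:300,100:320],None,fx=3.5,fy=3.5,interpolation=cv2.INTER_CUBIC))
```

```text
t 10.42 pos [492.5 343.6 204.5] yaw 5.7 down [-0.003 -0.001 -1.   ] F [0.9 0.9 1.6] open 0.700 j1,6 [0.51 0.41]
D [ -10.  -356.6   -4.5] dyaw -31.3 n 10
[0.3, -0.0045, 0.0005, -0.0354, 0.0001, 0.0546, -0.0003]
[0.3, -0.0026, 0.0005, -0.0356, 0.0001, 0.0546, -0.0003]
[0.3, -0.0006, 0.0005, -0.0357, 0.0001, 0.0546, -0.0003]
[0.3, 0.0013, 0.0005, -0.0357, 0.0001, 0.0546, -0.0003]
[0.3, 0.0033, 0.0005, -0.0355, 0.0001, 0.0546, -0.0003]
[0.3, 0.0052, 0.0005, -0.0353, 0.0001, 0.0546, -0.0003]
[0.3, 0.0071, 0.0005, -0.035, 0.0001, 0.0546, -0.0003]
[0.3, 0.009, 0.0005, -0.0345, 0.0001, 0.0546, -0.0003]
[0.3, 0.0109, 0.0005, -0.034, 0.0001, 0.0546, -0.0003]
[0.3, 0.0127, 0.0005, -0.0333, 0.0001, 0.0546, -0.0003]
```

View pics/t5.png

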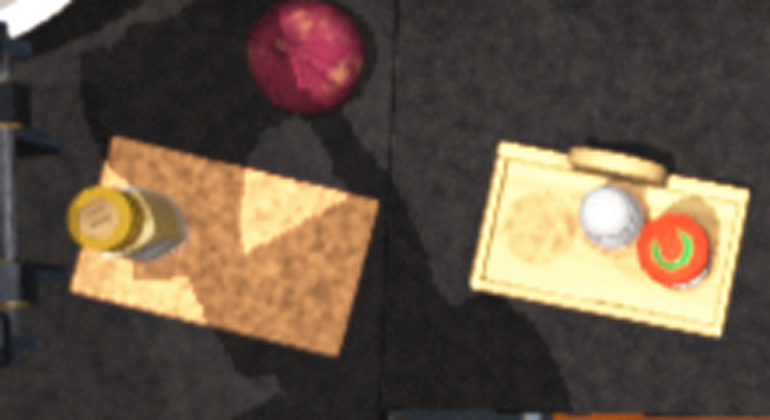

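The yellow jar stands on the left half of the mat (cap at about (105,218) in the crop), with the shaker and red jar undisturbed. Now the red jar.

>>> jog_arm:
  targets:
    - [0.3,-0.003,0,-0.025,0,0.055,0]
    - [0.3,-0.003,0,-0.036,0,0.055,0]
    - [0.3,-0.001,0,-0.036,0,0.055,0]
    - [0.3,0.001,0,-0.036,0,0.055,0]
    - [0.3,0.003,0,-0.036,0,0.055,0]

```text
t: 10.88
position: [486.4, 175.3, 204.4]
eef_rot: [0.706, -0.703, 0.062, -0.063]
contact_force: [0.9, -0.1, 0.8]
opening: 0.705
```

>>> jog_arm:
  targets:
    - [0.3,0.005,0,-0.035,0,0.055,0]
    - [0.3,0.007,0,-0.035,0,0.055,0]
    - [0.3,0.009,0,-0.034,0,0.055,0]
    - [0.3,0.011,0,-0.034,0,0.055,0]
    - [0.3,0.01,0,-0.025,0,0.05,0]

```text
t: 11.3
position: [477.2, -2.3, 201.8]
eef_rot: [0.689, -0.687, 0.162, -0.161]
contact_force: [0.7, 0.3, 0.2]
opening: 0.698
```

>>> jog_arm:
  targets:
    - [0.3,0,0,0,0,0,0]
    - [0.3,0,0,0,0,0,0]
    - [0.3,0,0,0,0,0,0]
    - [0.3,0,0,0,0,0,0]
    - [0.3,0,0,0,0,0,0]

```text
t: 11.72
position: [476.1, -6.0, 200.3]
eef_rot: [0.689, -0.687, 0.165, -0.163]
contact_force: [0.9, -0.0, 0.1]
opening: 0.702
```

Run:
```python
from h import *
plan((482.5,-15.4,140),-25.6,0.3)
```

```text
t 11.72 pos [476.1  -6.  200.3] yaw -26.8 down [-0.002  0.003 -1.   ] F [ 0.9 -0.   0.1] open 0.702 j1,6 [-0.14  0.33]
D [  6.4  -9.4 -60.3] dyaw 1.2 n 2
[0.3, 0.005, 0.0301, -0.0028, -0.0008, -0.0107, -0.0014]
[0.3, 0.005, 0.0301, -0.0028, -0.0008, -0.0107, -0.0014]
```

>>> jog_arm:
  targets:
    - [0.3,0.005,0.02,-0.003,0,-0.01,0]
    - [0.3,0.005,0.02,-0.003,0,-0.01,0]
    - [0.3,0,0.018,0,0,0,0]
    - [0.3,0,0,0,0,0,0]
    - [0.3,0,0,0,0,0,0]

```text
t: 12.13
position: [483.9, -11.4, 141.2]
eef_rot: [0.691, -0.689, 0.154, -0.154]
contact_force: [0.4, 0.4, 0.1]
opening: 0.703
```

>>> jog_arm:
  targets:
    - [0.3,0,0,0,0,0,0]
    - [0.3,0,0,0,0,0,0]
    - [0.3,0,0,0,0,0,0]
    - [0.3,0,0,0,0,0,0]
    - [0.3,0,0,0,0,0,0]

```text
t: 12.55
position: [485.2, -10.0, 144.5]
eef_rot: [0.692, -0.689, 0.151, -0.154]
contact_force: [0.1, 1.4, 0.4]
opening: 0.701
```

Run:
```python
from h import *
plan((482.5,-15.4,62),-25.6,0.3)
```

```text
t 12.55 pos [485.2 -10.  144.5] yaw -25.0 down [ 0.005  0.002 -1.   ] F [0.1 1.4 0.4] open 0.701 j1,6 [-0.15  0.29]
D [ -2.7  -5.4 -82.5] dyaw -0.6 n 3
[0.3, -0.0001, 0.0275, -0.0021, -0.0014, 0.0037, 0.0011]
[0.3, -0.0001, 0.0275, -0.0021, -0.0014, 0.0037, 0.0011]
[0.3, -0.0001, 0.0275, -0.0021, -0.0014, 0.0037, 0.0011]
```

>>> jog_arm:
  targets:
    - [0.3,0,0.005,-0.003,-0.003,0.008,0.003]
    - [0.3,0,0.005,-0.003,0,0,0]
    - [0.3,0,0,0,0,0,0]
    - [0.3,0,0,0,0,0,0]
    - [0.3,0,0,0,0,0,0]

```text
t: 12.97
position: [482.6, -16.2, 134.0]
eef_rot: [0.69, -0.689, 0.156, -0.156]
contact_force: [-0.7, -0.2, -0.2]
opening: 0.703
```

Run:
```python
from h import *
plan((482.5,-15.4,62),-25.6,0.3)
```

```text
t 12.97 pos [482.6 -16.2 134. ] yaw -25.5 down [ 0.001  0.001 -1.   ] F [-0.7 -0.2 -0.2] open 0.703 j1,6 [-0.16  0.29]
D [ -0.1   0.8 -72. ] dyaw -0.1 n 2
[0.3, -0.0003, 0.036, 0.0003, -0.0006, 0.0009, 0.0004]
[0.3, -0.0002, 0.036, 0.0003, -0.0006, 0.0009, 0.0004]
```

>>> jog_arm:
  targets:
    - [0.3,0,0.02,0,0,0,0]
    - [0.3,0,0.02,0,0,0,0]
    - [0.3,0,0.02,0,0,0,0]
    - [0.3,0,0.008,0,0,0,0]
    - [0.3,0,0,0,0,0,0]

```text
t: 13.38
position: [484.3, -16.6, 64.8]
eef_rot: [0.69, -0.689, 0.154, -0.158]
contact_force: [0.3, 0.7, -0.8]
opening: 0.698
```

>>> jog_arm:
  targets:
    - [0.3,0,0,0,0,0,0]
    - [0.3,0,0,0,0,0,0]
    - [0.3,0,0,0,0,0,0]
    - [0.3,0,0,0,0,0,0]
    - [0.3,0,0,0,0,0,0]

```text
t: 13.8
position: [485.6, -16.8, 67.5]
eef_rot: [0.69, -0.689, 0.154, -0.159]
contact_force: [-0.0, 0.3, -0.3]
opening: 0.7
```

Run:
```python
from h import *
plan((482.5,-15.4,62),-25.6,0.3)
```

```text
t 13.80 pos [485.6 -16.8  67.5] yaw -25.5 down [ 0.007 -0.    -1.   ] F [-0.   0.3 -0.3] open 0.700 j1,6 [-0.16  0.29]
D [-3.1  1.4 -5.5] dyaw -0.1 n 1
[0.3, -0.0034, 0.0055, -0.0001, -0.003, 0.0014, 0.0068]
```

>>> jog_arm:
  targets:
    - [0.3,-0.003,0.003,0,-0.003,0,0.006]
    - [0.3,0,0,0,0,0,0]
    - [0.3,0,0,0,0,0,0]
    - [1,0,0,0,0,0,0]
    - [1,0,0,0,0,0,0]

```text
t: 14.22
position: [483.2, -15.3, 65.3]
eef_rot: [-0.69, 0.69, -0.155, 0.157]
contact_force: [-0.4, 0.2, 0.3]
opening: 0.584
```

>>> jog_arm:
  targets:
    - [1,0,0,0,0,0,0]
    - [1,0,0,0,0,0,0]
    - [1,0,0,0,0,0,0]
    - [1,0,0,0,0,0,0]
    - [1,0,0,0,0,0,0]

```text
t: 14.63
position: [483.2, -15.4, 65.2]
eef_rot: [-0.69, 0.69, -0.155, 0.157]
contact_force: [-0.0, -0.1, -0.6]
opening: 0.488
```

Run:
```python
from h import *
plan((482.5,-15.4,200),-25.6,1)
```

```text
t 14.63 pos [483.2 -15.4  65.2] yaw -25.5 down [ 0.002 -0.001 -1.   ] F [-0.  -0.1 -0.6] open 0.488 j1,6 [-0.16  0.29]
D [ -0.7  -0.  134.8] dyaw -0.1 n 4
[1, -0.0001, -0.0337, -0.0001, -0.0001, 0.0003, 0.0005]
[1, -0.0001, -0.0337, -0.0001, -0.0001, 0.0003, 0.0005]
[1, -0.0001, -0.0337, -0.0001, -0.0001, 0.0003, 0.0005]
[1, -0.0001, -0.0337, -0.0001, -0.0001, 0.0003, 0.0005]
```

>>> jog_arm:
  targets:
    - [1,0,-0.01,0,0,0,0]
    - [1,0,-0.025,0,0,0,0]
    - [1,0,-0.035,0,0,0,0]
    - [1,0,-0.035,0,0,0,0]
    - [1,0,-0.03,0,0,0,0]

```text
t: 15.05
position: [478.8, -14.8, 199.1]
eef_rot: [-0.689, 0.69, -0.161, 0.152]
contact_force: [2.2, -0.2, -0.1]
opening: 0.485
```

Run:
```python
from h import *
plan((472,256,205),-25.6,1)
im=bot.snapshot("top");cv2.imwrite("pics/t6.png",cv2.resize(im[180:300,100:320],None,fx=3.5,fy=3.5,interpolation=cv2.INTER_CUBIC))
```

```text
t 15.05 pos [478.8 -14.8 199.1] yaw -25.5 down [-0.012  0.002 -1.   ] F [ 2.2 -0.2 -0.1] open 0.485 j1,6 [-0.16  0.29]
D [ -6.8 270.8   5.9] dyaw -0.1 n 8
[1, -0.0154, -0.0007, 0.0302, 0.0005, 0.0001, -0.0015]
[1, -0.0154, -0.0007, 0.0302, 0.0005, 0.0001, -0.0015]
[1, -0.0154, -0.0007, 0.0302, 0.0005, 0.0001, -0.0015]
[1, -0.0154, -0.0007, 0.0302, 0.0005, 0.0001, -0.0015]
[1, -0.0154, -0.0007, 0.0302, 0.0005, 0.0001, -0.0015]
[1, -0.0154, -0.0007, 0.0302, 0.0005, 0.0001, -0.0015]
[1, -0.0154, -0.0007, 0.0302, 0.0005, 0.0001, -0.0015]
[1, -0.0154, -0.0007, 0.0302, 0.0005, 0.0001, -0.0015]
```

View pics/t6.png

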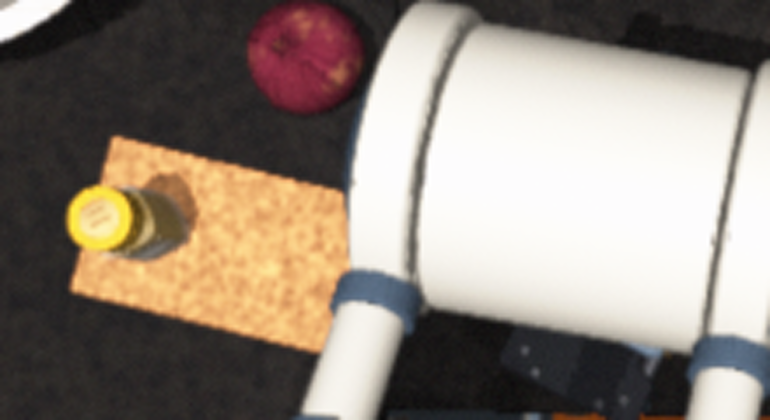

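>>> jog_arm:
  targets:
    - [1,-0.008,-0.004,0.015,0,0,0]
    - [1,-0.015,0,0.03,0,0,0]
    - [1,-0.016,0,0.03,0,0,0]
    - [1,-0.016,0,0.03,0,0,0]
    - [1,-0.016,0,0.03,0,0,0]

```text
t: 15.52
position: [477.9, 137.0, 212.5]
eef_rot: [-0.689, 0.689, -0.158, 0.161]
contact_force: [0.9, -0.1, -1.9]
opening: 0.484
```

>>> jog_arm:
  targets:
    - [1,-0.016,0,0.03,0,0,0]
    - [1,-0.016,0,0.03,0,0,0]
    - [1,-0.015,0,0.03,0,0,0]
    - [1,-0.008,0,0.015,0,0,0]
    - [1,0,0,0,0,0,0]

```text
t: 15.93
position: [471.8, 266.9, 211.7]
eef_rot: [0.689, -0.689, 0.157, -0.159]
contact_force: [-1.5, 0.1, -1.7]
opening: 0.484
```

>>> jog_arm:
  targets:
    - [1,0,0,0,0,0,0]
    - [1,0,0,0,0,0,0]
    - [1,0,0,0,0,0,0]
    - [1,0,0,0,0,0,0]
    - [1,0,0,0,0,0,0]

```text
t: 16.35
position: [471.2, 264.9, 210.8]
eef_rot: [-0.689, 0.69, -0.157, 0.159]
contact_force: [0.0, 1.1, -1.2]
opening: 0.482
```

Run:
```python
from h import *
plan((472,256,85),-25.6,1)
im=bot.snapshot("top");cv2.imwrite("pics/t7.png",cv2.resize(im[180:300,100:320],None,fx=3.5,fy=3.5,interpolation=cv2.INTER_CUBIC))
im=bot.snapshot("scene");cv2.imwrite("pics/s7.png",cv2.resize(im[180:340,130:340],None,fx=3.5,fy=3.5,interpolation=cv2.INTER_CUBIC))
```

```text
t 16.35 pos [471.2 264.9 210.8] yaw -25.8 down [ 0.002 -0.002 -1.   ] F [ 0.   1.1 -1.2] open 0.482 j1,6 [0.4  0.85]
D [   0.8   -8.9 -125.8] dyaw 0.2 n 4
[1, 0.0011, 0.0315, -0.0019, 0.0002, -0.0009, 0.0006]
[1, 0.0011, 0.0315, -0.0019, 0.0002, -0.0009, 0.0006]
[1, 0.0011, 0.0315, -0.0019, 0.0002, -0.0009, 0.0006]
[1, 0.0011, 0.0315, -0.0019, 0.0002, -0.0009, 0.0006]
```

View pics/s7.png

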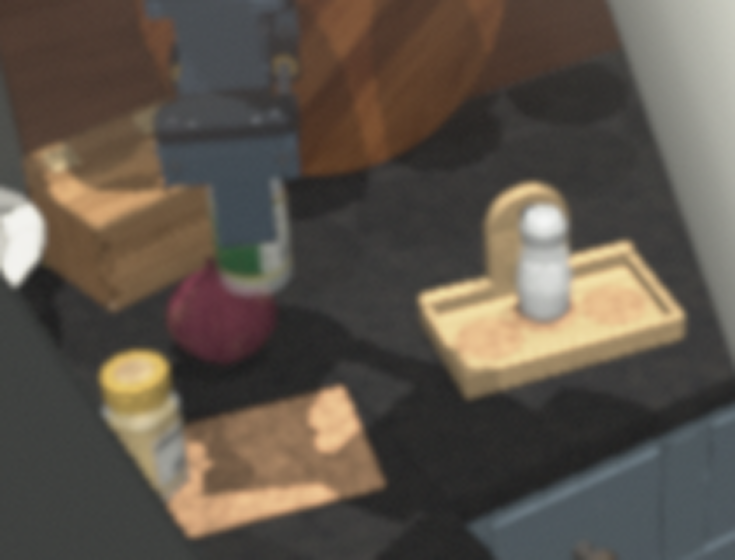

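>>> jog_arm:
  targets:
    - [1,0.001,0.025,-0.003,0,0,0]
    - [1,0.001,0.035,-0.003,0,0,0]
    - [1,0,0.035,-0.002,0,0,0]
    - [1,0,0.025,0,0,0,0]
    - [1,0,0.005,0,0,0,0]

```text
t: 16.87
position: [473.9, 256.1, 85.5]
eef_rot: [0.691, -0.687, 0.155, -0.163]
contact_force: [-1.3, -0.5, -2.2]
opening: 0.485
```

>>> jog_arm:
  targets:
    - [1,0,0,0,0,0,0]
    - [1,0,0,0,0,0,0]
    - [1,0,0,0,0,0,0]
    - [1,0,0,0,0,0,0]
    - [1,0,0,0,0,0,0]

```text
t: 17.28
position: [475.5, 256.2, 88.8]
eef_rot: [0.691, -0.687, 0.155, -0.164]
contact_force: [0.8, 0.8, -1.5]
opening: 0.483
```

Run:
```python
from h import *
plan((472,256,62),-25.6,1)
```

```text
t 17.28 pos [475.5 256.2  88.8] yaw -26.0 down [ 0.014  0.003 -1.   ] F [ 0.8  0.8 -1.5] open 0.483 j1,6 [0.38 0.84]
D [ -3.5  -0.2 -26.8] dyaw 0.4 n 1
[1, -0.0034, 0.0267, -0.002, -0.0088, -0.0075, 0.0108]
```

>>> jog_arm:
  targets:
    - [1,-0.003,0.007,-0.002,-0.008,-0.007,0.01]
    - [1,0,0.007,0,0,0,0]
    - [1,0,0.006,0,0,0,0]
    - [1,0,0.003,0,0,0,0]
    - [1,0,0,0,0,0,0]

```text
t: 17.7
position: [473.1, 256.5, 65.7]
eef_rot: [0.691, -0.689, 0.155, -0.158]
contact_force: [-0.1, -0.4, -0.5]
opening: 0.482
```

Run:
```python
from h import *
plan((472,256,60),-25.6,1)
```

```text
t 17.70 pos [473.1 256.5  65.7] yaw -25.6 down [ 0.004  0.002 -1.   ] F [-0.1 -0.4 -0.5] open 0.482 j1,6 [0.39 0.83]
D [-1.1 -0.5 -5.7] dyaw -0.0 n 1
[1, -0.0008, 0.0057, -0.0009, -0.0033, 0.0007, 0.0027]
```

>>> jog_arm:
  targets:
    - [1,-0.001,0.002,-0.001,-0.003,0,0.003]
    - [1,0,0.002,0,0,0,0]
    - [1,0,0.001,0,0,0,0]
    - [1,0,0.001,0,0,0,0]
    - [1,0,0,0,0,0,0]

```text
t: 18.12
position: [472.3, 256.3, 59.8]
eef_rot: [0.69, -0.689, 0.156, -0.157]
contact_force: [-0.4, -0.6, -1.7]
opening: 0.486
```

>>> jog_arm:
  targets:
    - [1,0,0.001,0,0,0,0]
    - [1,0,0.001,0,0,0,0]
    - [1,0,0.001,0,0,0,0]
    - [1,0,0,0,0,0,0]
    - [1,0,0,0,0,0,0]

```text
t: 18.53
position: [473.0, 256.9, 59.1]
eef_rot: [0.691, -0.688, 0.155, -0.158]
contact_force: [-0.6, -0.5, -0.4]
opening: 0.482
```

Run:
```python
from h import *
plan((472,256,60),-25.6,1)
```

```text
t 18.53 pos [473.  256.9  59.1] yaw -25.6 down [ 0.004  0.002 -1.   ] F [-0.6 -0.5 -0.4] open 0.482 j1,6 [0.39 0.83]
D [-1.  -0.9  0.9] dyaw -0.0 n 1
[1, -0.0005, -0.0009, -0.0012, -0.0037, 0.0006, 0.0022]
```

>>> jog_arm:
  targets:
    - [1,0,0.002,0,-0.003,0,0.002]
    - [1,0,0.001,0,0,0,0]
    - [1,0,0.001,0,0,0,0]
    - [1,0,0,0,0,0,0]
    - [1,0,0,0,0,0,0]

```text
t: 18.95
position: [473.3, 257.3, 56.8]
eef_rot: [0.69, -0.689, 0.156, -0.157]
contact_force: [0.6, -0.1, 0.1]
opening: 0.483
```

Run:
```python
from h import *
plan((472,256,60),-25.6,1)
```

```text
t 18.95 pos [473.3 257.3  56.8] yaw -25.6 down [ 0.002  0.001 -1.   ] F [ 0.6 -0.1  0.1] open 0.483 j1,6 [0.39 0.83]
D [-1.3 -1.3  3.2] dyaw -0.0 n 1
[1, -0.0006, -0.0032, -0.0018, -0.002, 0.0006, 0.0011]
```

>>> jog_arm:
  targets:
    - [1,0,0.001,0,0,0,0]
    - [1,0,0.001,0,0,0,0]
    - [1,0,0,0,0,0,0]
    - [1,0,0,0,0,0,0]
    - [1,0,0,0,0,0,0]

```text
t: 19.37
position: [473.5, 257.5, 55.7]
eef_rot: [0.69, -0.689, 0.156, -0.157]
contact_force: [-1.5, 0.4, 5.9]
opening: 0.483
```

Run:
```python
from h import *
plan((472,256,60),-25.6,1)
im=bot.snapshot("scene");cv2.imwrite("pics/s8.png",cv2.resize(im[230:340,140:280],None,fx=5,fy=5,interpolation=cv2.INTER_CUBIC))
```

```text
t 19.37 pos [473.5 257.5  55.7] yaw -25.6 down [ 0.002  0.002 -1.   ] F [-1.5  0.4  5.9] open 0.483 j1,6 [0.39 0.83]
D [-1.5 -1.5  4.3] dyaw -0.0 n 1
[1, -0.0007, -0.0043, -0.002, -0.0025, 0.0005, 0.0014]
```

View pics/s8.png

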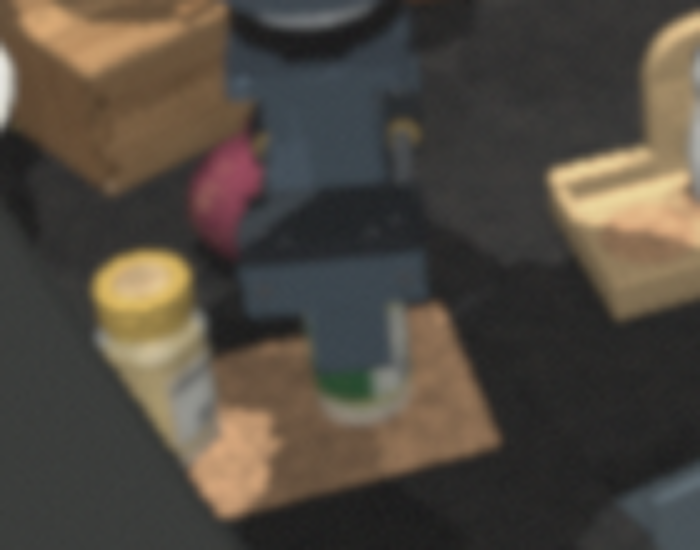

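The red jar is down on the mat (6 N contact), side by side with yellow. Release and rise.

>>> jog_arm:
  targets:
    - [0.3,0,-0.001,0,0,0,0]
    - [0.3,0,0,0,0,0,0]
    - [0.3,0,0,0,0,0,0]
    - [0.3,0,0,0,0,0,0]
    - [0.3,0,0,0,0,0,0]

```text
t: 19.83
position: [473.6, 257.4, 56.1]
eef_rot: [0.69, -0.689, 0.156, -0.157]
contact_force: [-0.7, -0.3, -0.8]
opening: 0.695
```

>>> jog_arm:
  targets:
    - [0.3,0,-0.02,0,0,0,0]
    - [0.3,0,-0.035,0,0,0,0]
    - [0.3,0,-0.036,0,0,0,0]
    - [0.3,0,-0.036,0,0,0,0]
    - [0.3,0,-0.01,0,0,0,0]

```text
t: 20.25
position: [471.1, 256.2, 194.7]
eef_rot: [-0.688, 0.691, -0.159, 0.154]
contact_force: [0.9, 0.0, 1.4]
opening: 0.701
```

>>> jog_arm:
  targets:
    - [0.3,0,0,0,0,0,0]
    - [0.3,0,0,0,0,0,0]
    - [0.3,0,0,0,0,0,0]
    - [0.3,0,0,0,0,0,0]
    - [0.3,0,0,0,0,0,0]

```text
t: 20.67
position: [471.2, 256.2, 194.6]
eef_rot: [-0.689, 0.69, -0.158, 0.155]
contact_force: [-0.3, 0.1, 0.7]
opening: 0.7
```

Run:
```python
from h import *
print(bot.read_state()["joints"])
plan((505,30.5,200),80,0.25)
im=bot.snapshot("top");cv2.imwrite("pics/t9.png",im[160:320,100:340]);cv2.imwrite("pics/t9.png",cv2.resize(im[180:300,100:320],None,fx=3.5,fy=3.5,interpolation=cv2.INTER_CUBIC))
```

```text
[3.86391164e-01 4.05840659e-01 1.59909543e+00 5.73191353e-04
 1.14179573e+00 8.32739320e-01]
t 20.67 pos [471.2 256.2 194.6] yaw -25.6 down [-0.005 -0.001 -1.   ] F [-0.3  0.1  0.7] open 0.700 j1,6 [0.39 0.83]
D [  33.8 -225.7    5.4] dyaw -74.4 n 12
[0.25, 0.0107, -0.0004, -0.0158, 0.0005, 0.1082, -0.0001]
[0.25, 0.0123, -0.0004, -0.0145, 0.0005, 0.1082, -0.0001]
[0.25, 0.0138, -0.0004, -0.0131, 0.0005, 0.1082, -0.0001]
[0.25, 0.0151, -0.0005, -0.0115, 0.0005, 0.1082, -0.0001]
[0.25, 0.0163, -0.0005, -0.0098, 0.0005, 0.1082, -0.0001]
[0.25, 0.0173, -0.0005, -0.008, 0.0005, 0.1082, -0.0001]
[0.25, 0.018, -0.0005, -0.0061, 0.0005, 0.1082, -0.0001]
[0.25, 0.0186, -0.0005, -0.0041, 0.0005, 0.1082, -0.0001]
[0.25, 0.0189, -0.0005, -0.0021, 0.0005, 0.1082, -0.0001]
[0.25, 0.019, -0.0005, -0.0, 0.0005, 0.1082, -0.0001]
[0.25, 0.0189, -0.0005, 0.002, 0.0005, 0.1082, -0.0001]
[0.25, 0.0186, -0.0005, 0.0041, 0.0005, 0.1082, -0.0001]
```

View pics/t9.png

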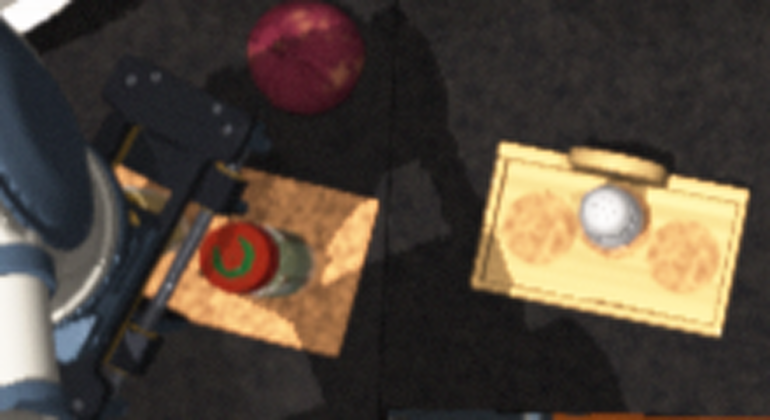

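Both jars stand on the mat: red at (237,257) in the crop, and yellow just seen under the gripper earlier. The shaker is alone in the rack at (610,215). Now move to the shaker with the jaws along rack y.

>>> jog_arm:
  targets:
    - [0.25,0.011,-0.003,-0.016,0,0.108,0]
    - [0.25,0.012,0,-0.015,0,0.108,0]
    - [0.25,0.014,0,-0.013,0,0.108,0]
    - [0.25,0.015,0,-0.012,0,0.108,0]
    - [0.25,0.016,0,-0.01,0,0.108,0]

```text
t: 21.13
position: [482.1, 160.5, 193.1]
eef_rot: [-0.617, 0.624, -0.342, 0.336]
contact_force: [1.4, -0.9, 0.3]
opening: 0.749
```

>>> jog_arm:
  targets:
    - [0.25,0.017,0,-0.008,0,0.108,0]
    - [0.25,0.018,0,-0.006,0,0.108,0]
    - [0.25,0.019,0,-0.004,0,0.108,0]
    - [0.25,0.019,0,-0.002,0,0.108,0]
    - [0.25,0.019,0,0,0,0.108,0]

```text
t: 21.55
position: [492.6, 61.2, 189.2]
eef_rot: [-0.495, 0.507, -0.503, 0.495]
contact_force: [1.2, -0.2, 1.1]
opening: 0.745
```

Run:
```python
from h import *
for n,q in dict(L=(540,228),Rr=(683,258)).items(): print(n,back("top",(100+(q[0]+.5)/3.5-.5,180+(q[1]+.5)/3.5-.5),10)[:2])
print("shaker top",back("top",(100+(610.5)/3.5-.5,180+(215.5)/3.5-.5),95)[:2])
plan((505,30.5,200),80,0.25)
```

```text
L [499.91675796  83.22981364]
Rr [481.65321423 -14.97916312]
shaker top [503.88692888  26.58416109]
t 21.55 pos [492.6  61.2 189.2] yaw -89.8 down [-0.02  -0.004 -1.   ] F [ 1.2 -0.2  1.1] open 0.745 j1,6 [0.01 1.58]
D [ 12.4 -30.7  10.8] dyaw -10.2 n 2
[0.25, 0.0154, -0.0055, 0.006, 0.0098, 0.0888, 0.0026]
[0.25, 0.0148, -0.0054, 0.0074, 0.0098, 0.0888, 0.0026]
```

>>> jog_arm:
  targets:
    - [0.25,0.015,0,0.006,0.01,0.089,0.002]
    - [0.25,0.012,0,0.007,0.01,0.089,0.002]
    - [0.25,0,0,0,0,0,0]
    - [0.25,0,0,0,0,0,0]
    - [0.25,0,0,0,0,0,0]

```text
t: 21.97
position: [503.3, 29.1, 185.6]
eef_rot: [0.448, -0.452, 0.546, -0.545]
contact_force: [0.3, 0.7, 0.3]
opening: 0.752
```

>>> jog_arm:
  targets:
    - [0.25,0,0,0,0,0,0]
    - [0.25,0,0,0,0,0,0]
    - [0.25,0,0,0,0,0,0]
    - [0.25,0,0,0,0,0,0]
    - [0.25,0,0,0,0,0,0]

```text
t: 22.38
position: [502.3, 31.8, 184.9]
eef_rot: [0.45, -0.455, 0.545, -0.542]
contact_force: [0.2, 0.8, 0.7]
opening: 0.747
```

Run:
```python
from h import *
plan((504.5,29.5,125),80,0.25)
```

```text
t 22.38 pos [502.3  31.8 184.9] yaw -100.5 down [-0.008 -0.001 -1.   ] F [0.2 0.8 0.7] open 0.747 j1,6 [-0.05  1.7 ]
D [  2.2  -2.3 -59.9] dyaw 0.5 n 2
[0.25, 0.0009, 0.03, 0.0015, 0.0038, -0.004, 0.0012]
[0.25, 0.0009, 0.03, 0.0014, 0.0038, -0.004, 0.0012]
```

>>> jog_arm:
  targets:
    - [0.25,0.001,0.022,0.001,0.008,-0.008,0.002]
    - [0.25,0.001,0.022,0.001,0,0,0]
    - [0.25,0,0.016,0,0,0,0]
    - [0.25,0,0,0,0,0,0]
    - [0.25,0,0,0,0,0,0]

```text
t: 22.8
position: [505.1, 30.3, 124.5]
eef_rot: [-0.456, 0.454, -0.54, 0.542]
contact_force: [0.0, -0.3, 1.0]
opening: 0.75
```

>>> jog_arm:
  targets:
    - [0.25,0,0,0,0,0,0]
    - [0.25,0,0,0,0,0,0]
    - [0.25,0,0,0,0,0,0]
    - [0.25,0,0,0,0,0,0]
    - [0.25,0,0,0,0,0,0]

```text
t: 23.22
position: [506.7, 30.5, 127.9]
eef_rot: [-0.458, 0.453, -0.539, 0.543]
contact_force: [-0.8, 0.1, 0.3]
opening: 0.748
```

Run:
```python
from h import *
plan((504.5,29.5,52),80,0.25)
im=bot.snapshot("scene");cv2.imwrite("pics/s10.png",cv2.resize(im[180:300,220:360],None,fx=5,fy=5,interpolation=cv2.INTER_CUBIC))
```

```text
t 23.22 pos [506.7  30.5 127.9] yaw -99.8 down [ 0.009 -0.001 -1.   ] F [-0.8  0.1  0.3] open 0.748 j1,6 [-0.06  1.68]
D [ -2.2  -1.  -75.9] dyaw -0.2 n 2
[0.25, 0.0007, 0.038, -0.0013, -0.0044, 0.0019, -0.0003]
[0.25, 0.0007, 0.038, -0.0012, -0.0044, 0.0019, -0.0003]
```

View pics/s10.png

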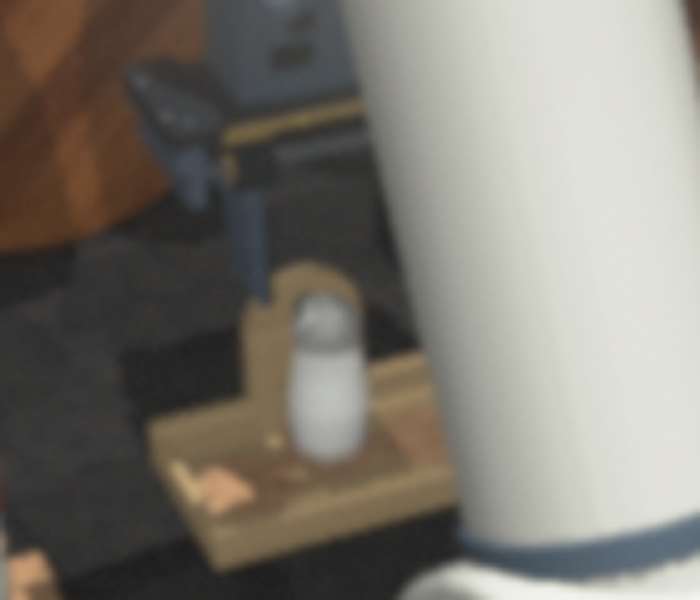

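>>> jog_arm:
  targets:
    - [0.25,0.001,0.015,-0.003,-0.008,0.003,0]
    - [0.25,0,0.02,-0.001,0,0,0]
    - [0.25,0,0.02,0,0,0,0]
    - [0.25,0,0.015,0,0,0,0]
    - [0.25,0,0,0,0,0,0]

```text
t: 23.68
position: [505.2, 30.0, 58.1]
eef_rot: [-0.457, 0.453, -0.54, 0.543]
contact_force: [-1.2, 0.1, -0.3]
opening: 0.751
```

>>> jog_arm:
  targets:
    - [0.25,0,0,0,0,0,0]
    - [0.25,0,0,0,0,0,0]
    - [0.25,0,0,0,0,0,0]
    - [0.25,0,0,0,0,0,0]
    - [0.25,0,0,0,0,0,0]

```text
t: 24.1
position: [506.4, 30.0, 60.8]
eef_rot: [-0.457, 0.452, -0.539, 0.544]
contact_force: [0.5, 0.1, -0.3]
opening: 0.749
```

Run:
```python
from h import *
plan((504.5,29.5,54),80,0.25)
```

```text
t 24.10 pos [506.4  30.   60.8] yaw -100.0 down [ 0.01  0.   -1.  ] F [ 0.5  0.1 -0.3] open 0.749 j1,6 [-0.06  1.68]
D [-1.9 -0.5 -6.8] dyaw -0.0 n 1
[0.25, 0.0008, 0.0068, -0.0019, -0.0097, 0.0007, -0.0017]
```

>>> jog_arm:
  targets:
    - [0.25,0.001,0.005,-0.002,-0.009,0,-0.001]
    - [0.25,0,0.002,0,0,0,0]
    - [0.25,0,0,0,0,0,0]
    - [1,0,0,0,0,0,0]
    - [1,0,0,0,0,0,0]

```text
t: 24.52
position: [504.9, 29.2, 54.3]
eef_rot: [-0.455, 0.454, -0.541, 0.542]
contact_force: [0.3, -1.0, 0.6]
opening: 0.634
```

>>> jog_arm:
  targets:
    - [1,0,0,0,0,0,0]
    - [1,0,0,0,0,0,0]
    - [1,0,0,0,0,0,0]
    - [1,0,0,0,0,0,0]
    - [1,0,0,0,0,0,0]

```text
t: 24.93
position: [504.8, 29.2, 54.2]
eef_rot: [-0.455, 0.454, -0.541, 0.542]
contact_force: [0.3, 0.2, -0.8]
opening: 0.444
```

>>> jog_arm:
  targets:
    - [1,0,0,0,0,0,0]
    - [1,0,0,0,0,0,0]
    - [1,0,0,0,0,0,0]
    - [1,0,0,0,0,0,0]
    - [1,0,0,0,0,0,0]

```text
t: 25.35
position: [504.8, 29.3, 54.2]
eef_rot: [-0.455, 0.454, -0.541, 0.542]
contact_force: [0.2, -0.3, -0.6]
opening: 0.448
```

Run:
```python
from h import *
plan((504.5,29.5,200),80,1)
```

```text
t 25.35 pos [504.8  29.3  54.2] yaw -100.0 down [ 0.002  0.001 -1.   ] F [ 0.2 -0.3 -0.6] open 0.448 j1,6 [-0.06  1.68]
D [ -0.3   0.2 145.8] dyaw -0.0 n 4
[1, -0.0001, -0.0364, -0.0, -0.0004, 0.0002, -0.0002]
[1, -0.0001, -0.0364, -0.0, -0.0004, 0.0002, -0.0002]
[1, -0.0001, -0.0364, -0.0, -0.0004, 0.0002, -0.0002]
[1, -0.0001, -0.0364, -0.0001, -0.0004, 0.0002, -0.0002]
```

>>> jog_arm:
  targets:
    - [1,0,-0.01,0,0,0,0]
    - [1,0,-0.02,0,0,0,0]
    - [1,0,-0.03,0,0,0,0]
    - [1,0,-0.035,0,0,0,0]
    - [1,0,-0.035,0,0,0,0]

```text
t: 25.77
position: [500.1, 29.4, 185.0]
eef_rot: [0.452, -0.458, 0.545, -0.538]
contact_force: [1.1, 0.5, -1.3]
opening: 0.441
```

Run:
```python
from h import *
plan((464.5,-290.5,200),80,1)
im=bot.snapshot("scene");cv2.imwrite("pics/s11.png",cv2.resize(im[160:300,160:360],None,fx=4,fy=4,interpolation=cv2.INTER_CUBIC))
```

```text
t 25.77 pos [500.1  29.4 185. ] yaw -100.0 down [-0.012  0.001 -1.   ] F [ 1.1  0.5 -1.3] open 0.441 j1,6 [-0.06  1.68]
D [ -35.6 -319.9   15. ] dyaw -0.0 n 9
[1, 0.0357, -0.0017, 0.0022, 0.0013, 0.0001, 0.0001]
[1, 0.0357, -0.0017, 0.0022, 0.0013, 0.0001, 0.0001]
[1, 0.0357, -0.0017, 0.0022, 0.0013, 0.0001, 0.0001]
[1, 0.0357, -0.0017, 0.0022, 0.0013, 0.0001, 0.0001]
[1, 0.0357, -0.0017, 0.0023, 0.0013, 0.0001, 0.0001]
[1, 0.0357, -0.0017, 0.0023, 0.0013, 0.0001, 0.0001]
[1, 0.0357, -0.0017, 0.0023, 0.0013, 0.0001, 0.0001]
[1, 0.0357, -0.0017, 0.0023, 0.0013, 0.0001, 0.0001]
[1, 0.0357, -0.0017, 0.0023, 0.0013, 0.0001, 0.0001]
```

View pics/s11.png

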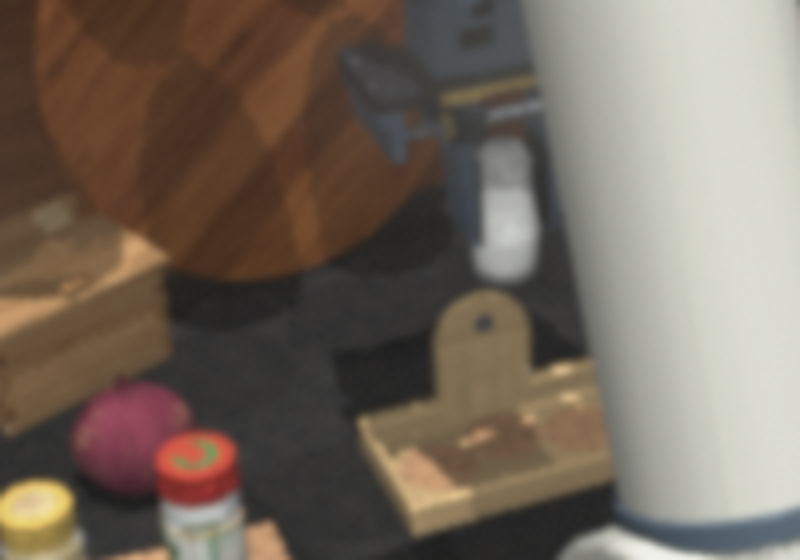

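The shaker is held upright above the back board, and both jars stand on the mat. Carry it to the coaster.

>>> jog_arm:
  targets:
    - [1,0.02,-0.005,0.001,0,0,0]
    - [1,0.035,-0.005,0.002,0,0,0]
    - [1,0.036,0,0.002,0,0,0]
    - [1,0.036,0,0.002,0,0,0]
    - [1,0.036,0,0.002,0,0,0]

```text
t: 26.23
position: [485.8, -132.9, 210.9]
eef_rot: [-0.46, 0.455, -0.537, 0.541]
contact_force: [0.5, 0.2, -0.9]
opening: 0.441
```

>>> jog_arm:
  targets:
    - [1,0.036,0,0.002,0,0,0]
    - [1,0.036,0,0.002,0,0,0]
    - [1,0.035,0,0.002,0,0,0]
    - [1,0.025,0,0.002,0,0,0]
    - [1,0.01,0,0.001,0,0,0]

```text
t: 26.65
position: [468.0, -285.5, 215.3]
eef_rot: [-0.459, 0.454, -0.536, 0.544]
contact_force: [-0.3, -0.5, -1.0]
opening: 0.441
```

>>> jog_arm:
  targets:
    - [1,0,0,0,0,0,0]
    - [1,0,0,0,0,0,0]
    - [1,0,0,0,0,0,0]
    - [1,0,0,0,0,0,0]
    - [1,0,0,0,0,0,0]

```text
t: 27.07
position: [467.6, -284.2, 216.6]
eef_rot: [-0.459, 0.453, -0.537, 0.544]
contact_force: [-0.2, 0.8, -1.2]
opening: 0.439
```

Run:
```python
from h import *
plan((464.5,-290.5,80),80,1)
```

```text
t 27.07 pos [ 467.6 -284.2  216.6] yaw -99.7 down [ 0.012 -0.003 -1.   ] F [-0.2  0.8 -1.2] open 0.439 j1,6 [-0.66  1.08]
D [  -3.1   -6.3 -136.6] dyaw -0.3 n 4
[1, 0.0017, 0.0342, -0.0009, -0.0031, 0.0015, 0.0002]
[1, 0.0017, 0.0342, -0.0008, -0.0031, 0.0015, 0.0002]
[1, 0.0017, 0.0342, -0.0007, -0.0031, 0.0015, 0.0002]
[1, 0.0017, 0.0342, -0.0006, -0.0031, 0.0015, 0.0002]
```

>>> jog_arm:
  targets:
    - [1,0.002,0.02,-0.001,-0.012,0.005,0]
    - [1,0.002,0.033,-0.001,0,0,0]
    - [1,0.002,0.034,0,0,0,0]
    - [1,0,0.028,0,0,0,0]
    - [1,0,0.01,0,0,0,0]

```text
t: 27.48
position: [469.0, -287.0, 91.9]
eef_rot: [-0.457, 0.456, -0.536, 0.543]
contact_force: [-1.4, 0.6, -1.8]
opening: 0.441
```

>>> jog_arm:
  targets:
    - [1,0,0,0,0,0,0]
    - [1,0,0,0,0,0,0]
    - [1,0,0,0,0,0,0]
    - [1,0,0,0,0,0,0]
    - [1,0,0,0,0,0,0]

```text
t: 27.9
position: [469.4, -283.9, 92.0]
eef_rot: [-0.458, 0.457, -0.537, 0.542]
contact_force: [-0.0, -0.6, -0.1]
opening: 0.444
```

Run:
```python
from h import *
plan((464.5,-290.5,58),80,1)
im=bot.snapshot("top");cv2.imwrite("pics/t12.png",cv2.resize(im[180:310,330:470],None,fx=5,fy=4.5,interpolation=cv2.INTER_CUBIC))
```

```text
t 27.90 pos [ 469.4 -283.9   92. ] yaw -99.4 down [ 0.006 -0.004 -1.   ] F [-0.  -0.6 -0.1] open 0.444 j1,6 [-0.65  1.08]
D [ -4.9  -6.6 -34. ] dyaw -0.6 n 1
[1, 0.0072, 0.034, -0.004, -0.0068, 0.011, 0.0032]
```

View pics/t12.png

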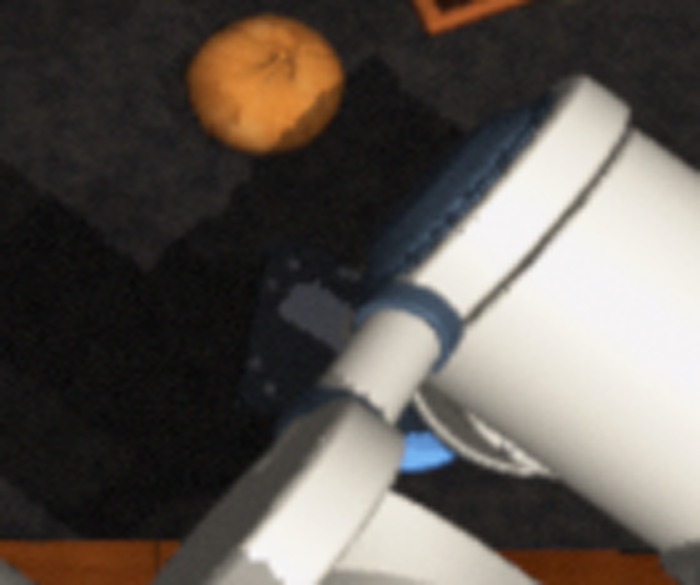

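>>> jog_arm:
  targets:
    - [1,0.003,0.006,-0.002,-0.007,0.01,0.003]
    - [1,0.002,0.006,-0.001,0,0,0]
    - [1,0.001,0.004,0,0,0,0]
    - [1,0,0.002,0,0,0,0]
    - [1,0,0,0,0,0,0]

```text
t: 28.37
position: [465.9, -291.0, 73.9]
eef_rot: [-0.454, 0.454, -0.541, 0.543]
contact_force: [-0.4, 0.8, -0.2]
opening: 0.441
```

Run:
```python
from h import *
plan((464.5,-290.5,52),80,1)
```

```text
t 28.37 pos [ 465.9 -291.    73.9] yaw -100.0 down [ 0.002 -0.002 -1.   ] F [-0.4  0.8 -0.2] open 0.441 j1,6 [-0.67  1.08]
D [ -1.4   0.5 -21.9] dyaw 0.0 n 1
[1, -0.0003, 0.0219, -0.0015, -0.0024, -0.0007, 0.0017]
```

>>> jog_arm:
  targets:
    - [1,0,0.006,-0.001,-0.002,0,0.002]
    - [1,0,0.006,0,0,0,0]
    - [1,0,0.004,0,0,0,0]
    - [1,0,0.002,0,0,0,0]
    - [1,0,0,0,0,0,0]

```text
t: 28.78
position: [464.5, -290.7, 53.4]
eef_rot: [0.454, -0.454, 0.542, -0.541]
contact_force: [-0.6, 0.8, -1.0]
opening: 0.439
```

>>> jog_arm:
  targets:
    - [1,0,0,0,0,0,0]
    - [1,0,0,0,0,0,0]
    - [1,0,0,0,0,0,0]
    - [1,0,0,0,0,0,0]
    - [1,0,0,0,0,0,0]

```text
t: 29.2
position: [464.8, -290.6, 53.6]
eef_rot: [0.455, -0.454, 0.542, -0.541]
contact_force: [0.8, 0.5, -1.5]
opening: 0.437
```

Run:
```python
from h import *
plan((464.5,-290.5,50),80,1)
```

```text
t 29.20 pos [ 464.8 -290.6   53.6] yaw -100.0 down [-0.     0.001 -1.   ] F [ 0.8  0.5 -1.5] open 0.437 j1,6 [-0.67  1.08]
D [-0.3  0.1 -3.6] dyaw 0.0 n 1
[1, -0.0001, 0.0036, -0.0003, 0.0004, -0.0005, -0.0009]
```

>>> jog_arm:
  targets:
    - [1,0,0.001,0,0,0,0]
    - [1,0,0.001,0,0,0,0]
    - [1,0,0.001,0,0,0,0]
    - [1,0,0,0,0,0,0]
    - [1,0,0,0,0,0,0]

```text
t: 29.62
position: [465.0, -290.8, 50.7]
eef_rot: [0.455, -0.454, 0.542, -0.542]
contact_force: [-0.8, 0.4, -1.0]
opening: 0.445
```

>>> jog_arm:
  targets:
    - [1,0,0.001,0,0,0,0]
    - [1,0,0.001,0,0,0,0]
    - [1,0,0,0,0,0,0]
    - [1,0,0,0,0,0,0]
    - [1,0,0,0,0,0,0]

```text
t: 30.03
position: [465.5, -290.6, 50.0]
eef_rot: [-0.455, 0.454, -0.541, 0.542]
contact_force: [-0.4, 0.7, -0.5]
opening: 0.443
```

Run:
```python
from h import *
plan((464.5,-290.5,50),80,1)
im=bot.snapshot("scene");cv2.imwrite("pics/s13.png",im)
```

```text
t 30.03 pos [ 465.5 -290.6   50. ] yaw -100.0 down [ 0.002  0.    -1.   ] F [-0.4  0.7 -0.5] open 0.443 j1,6 [-0.67  1.08]
D [-1.   0.1 -0. ] dyaw 0.0 n 1
[1, 0.0001, 0.0, -0.001, -0.0018, -0.0007, -0.0005]
```

View pics/s13.png

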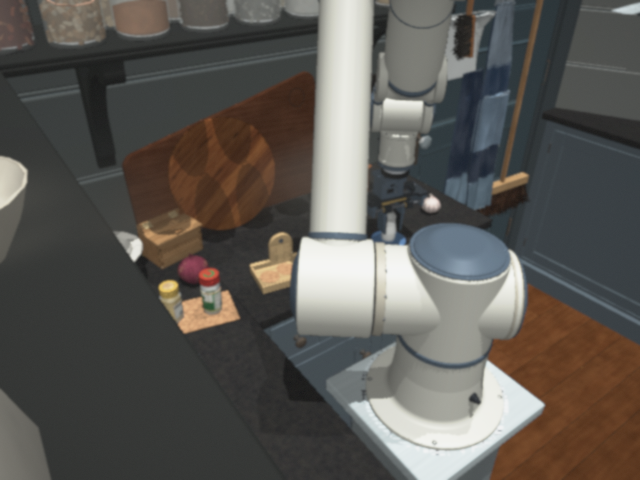

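The shaker hangs over the coaster at (392,230). Jars at (170,297) and (210,288) stand on the mat. Lower the last millimetres until contact.

>>> jog_arm:
  targets:
    - [1,0,0.001,0,0,0,0]
    - [1,0,0.001,-0.001,0,0,0]
    - [1,0,0.001,0,0,0,0]
    - [1,0,0,0,0,0,0]
    - [1,0,0,0,0,0,0]

```text
t: 30.5
position: [465.8, -290.7, 49.7]
eef_rot: [-0.455, 0.453, -0.54, 0.543]
contact_force: [-0.2, 0.0, -0.8]
opening: 0.445
```

Run:
```python
from h import *
plan((464.5,-290.5,50),80,1)
```

```text
t 30.50 pos [ 465.8 -290.7   49.7] yaw -100.1 down [ 0.005 -0.001 -1.   ] F [-0.2  0.  -0.8] open 0.445 j1,6 [-0.67  1.08]
D [-1.3  0.2  0.3] dyaw 0.1 n 1
[1, 0.0, -0.0003, -0.0013, -0.0054, -0.001, 0.0005]
```

>>> jog_arm:
  targets:
    - [1,0,0.002,-0.001,-0.005,0,0]
    - [1,0,0.002,0,0,0,0]
    - [1,0,0,0,0,0,0]
    - [1,0,0,0,0,0,0]
    - [1,0,0,0,0,0,0]

```text
t: 30.92
position: [466.1, -291.0, 47.4]
eef_rot: [-0.455, 0.454, -0.541, 0.543]
contact_force: [-0.5, 0.4, 4.3]
opening: 0.45
```

Run:
```python
from h import *
plan((464.5,-290.5,50),80,1)
```

```text
t 30.92 pos [ 466.1 -291.    47.4] yaw -100.1 down [ 0.003 -0.002 -1.   ] F [-0.5  0.4  4.3] open 0.450 j1,6 [-0.67  1.08]
D [-1.6  0.5  2.6] dyaw 0.1 n 1
[1, -0.0002, -0.0026, -0.0017, -0.0033, -0.0012, 0.0016]
```

>>> jog_arm:
  targets:
    - [0.25,0,-0.001,0,0,0,0]
    - [0.25,0,0,0,0,0,0]
    - [0.25,0,0,0,0,0,0]
    - [0.25,0,0,0,0,0,0]
    - [0.25,0,0,0,0,0,0]

```text
t: 31.33
position: [465.9, -291.1, 47.7]
eef_rot: [-0.454, 0.454, -0.541, 0.543]
contact_force: [-0.0, 0.0, 0.1]
opening: 0.748
```

>>> jog_arm:
  targets:
    - [0.25,0,-0.02,0,0,0,0]
    - [0.25,0,-0.03,0,0,0,0]
    - [0.25,0,-0.036,0,0,0,0]
    - [0.25,0,-0.036,0,0,0,0]
    - [0.25,0,-0.025,0,0,0,0]

```text
t: 31.75
position: [462.5, -288.6, 194.1]
eef_rot: [0.453, -0.455, 0.546, -0.538]
contact_force: [1.1, -1.3, 0.3]
opening: 0.748
```

Run:
```python
from h import *
plan((473.5,257.5,205),-25.6,0.3)
```

```text
t 31.75 pos [ 462.5 -288.6  194.1] yaw -100.1 down [-0.008  0.006 -1.   ] F [ 1.1 -1.3  0.3] open 0.748 j1,6 [-0.67  1.08]
D [ 11.  546.1  10.9] dyaw 74.5 n 15
[0.3, -0.036, -0.0005, -0.0057, 0.0003, -0.0867, -0.0007]
[0.3, -0.0363, -0.0005, -0.0025, 0.0003, -0.0867, -0.0007]
[0.3, -0.0364, -0.0005, 0.0006, 0.0003, -0.0867, -0.0007]
[0.3, -0.0362, -0.0006, 0.0038, 0.0003, -0.0867, -0.0007]
[0.3, -0.0358, -0.0006, 0.0069, 0.0003, -0.0867, -0.0007]
[0.3, -0.035, -0.0006, 0.01, 0.0003, -0.0867, -0.0007]
[0.3, -0.034, -0.0006, 0.013, 0.0003, -0.0867, -0.0007]
[0.3, -0.0328, -0.0007, 0.0159, 0.0003, -0.0867, -0.0007]
[0.3, -0.0313, -0.0007, 0.0186, 0.0003, -0.0867, -0.0007]
[0.3, -0.0296, -0.0007, 0.0213, 0.0003, -0.0867, -0.0007]
[0.3, -0.0276, -0.0007, 0.0238, 0.0003, -0.0867, -0.0007]
[0.3, -0.0254, -0.0007, 0.0261, 0.0003, -0.0867, -0.0007]
[0.3, -0.0231, -0.0007, 0.0282, 0.0003, -0.0867, -0.0007]
[0.3, -0.0206, -0.0007, 0.0301, 0.0003, -0.0867, -0.0007]
[0.3, -0.0179, -0.0007, 0.0317, 0.0003, -0.0867, -0.0007]
```

>>> jog_arm:
  targets:
    - [0.3,-0.02,-0.005,-0.004,0,-0.087,0]
    - [0.3,-0.035,0,-0.003,0,-0.087,0]
    - [0.3,-0.036,0,0.001,0,-0.087,0]
    - [0.3,-0.036,0,0.004,0,-0.087,0]
    - [0.3,-0.036,0,0.007,0,-0.087,0]

```text
t: 32.17
position: [467.9, -127.5, 206.9]
eef_rot: [0.562, -0.562, 0.428, -0.431]
contact_force: [1.1, -0.0, -0.4]
opening: 0.7
```

>>> jog_arm:
  targets:
    - [0.3,-0.035,0,0.01,0,-0.087,0]
    - [0.3,-0.034,0,0.013,0,-0.087,0]
    - [0.3,-0.033,0,0.016,0,-0.087,0]
    - [0.3,-0.031,0,0.019,0,-0.087,0]
    - [0.3,-0.03,0,0.021,0,-0.087,0]

```text
t: 32.58
position: [466.8, 63.2, 206.9]
eef_rot: [-0.644, 0.644, -0.289, 0.294]
contact_force: [0.6, -0.3, -0.6]
opening: 0.697
```

Run:
```python
from h import *
plan((473.5,257.5,200),-25.6,0.3)
im=bot.snapshot("top");cv2.imwrite("pics/t14.png",im)
cv2.imwrite("pics/t14c.png",cv2.resize(im[225:305,360:460],None,fx=8,fy=7,interpolation=cv2.INTER_CUBIC))
```

```text
t 32.58 pos [466.8  63.2 206.9] yaw -48.7 down [ 0.006 -0.004 -1.   ] F [ 0.6 -0.3 -0.6] open 0.697 j1,6 [0.01 0.86]
D [  6.7 194.3  -6.9] dyaw 23.1 n 6
[0.3, -0.0236, 0.001, 0.0222, -0.0001, -0.0672, 0.0012]
[0.3, -0.022, 0.0011, 0.0237, -0.0001, -0.0672, 0.0012]
[0.3, -0.0204, 0.0011, 0.0252, -0.0001, -0.0672, 0.0012]
[0.3, -0.0187, 0.0011, 0.0265, -0.0001, -0.0672, 0.0012]
[0.3, -0.0168, 0.0011, 0.0277, -0.0001, -0.0672, 0.0012]
[0.3, -0.015, 0.0011, 0.0287, -0.0001, -0.0672, 0.0012]
```

View pics/t14.png

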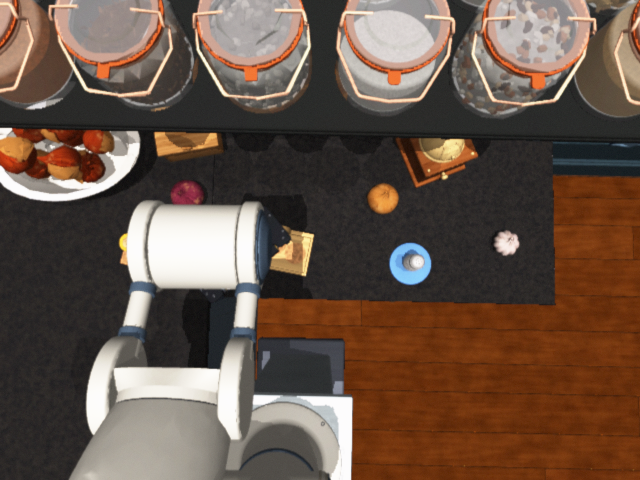

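View pics/t14c.png

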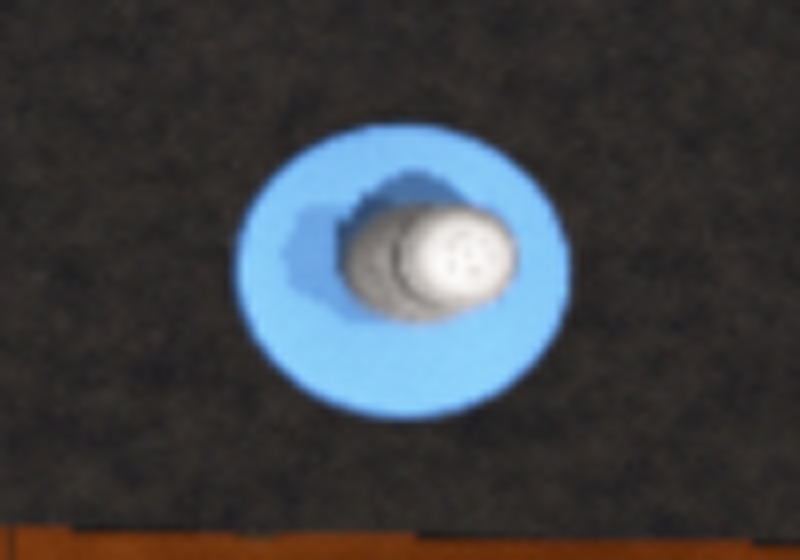

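The shaker stands upright near the coaster's middle. I go on to the red jar and check the shaker's offset numerically.

>>> jog_arm:
  targets:
    - [0.3,-0.024,0,0.022,0,-0.067,0]
    - [0.3,-0.022,0,0.024,0,-0.067,0]
    - [0.3,-0.02,0,0.025,0,-0.067,0]
    - [0.3,-0.019,0,0.026,0,-0.067,0]
    - [0.3,-0.012,0,0.02,0,-0.05,0]

```text
t: 33.05
position: [467.5, 227.8, 206.7]
eef_rot: [-0.684, 0.685, -0.175, 0.18]
contact_force: [-0.1, -0.5, 0.9]
opening: 0.7
```

>>> jog_arm:
  targets:
    - [0.3,-0.005,0,0.01,0,-0.04,0]
    - [0.3,0,0,0,0,0,0]
    - [0.3,0,0,0,0,0,0]
    - [0.3,0,0,0,0,0,0]
    - [0.3,0,0,0,0,0,0]

```text
t: 33.47
position: [467.3, 241.7, 206.1]
eef_rot: [-0.688, 0.689, -0.159, 0.164]
contact_force: [-0.3, -0.3, -0.1]
opening: 0.698
```

Run:
```python
from h import *
print("shaker",back("top",(360+463.5/8-.5,225+258.5/7-.5),94)[:2])
plan((473.5,257.5,140),-25.6,0.3)
im=bot.snapshot("top");cv2.imwrite("pics/t15.png",cv2.resize(im[180:300,100:320],None,fx=3.5,fy=3.5,interpolation=cv2.INTER_CUBIC))
```

```text
shaker [ 466.23520175 -290.76789738]
t 33.47 pos [467.3 241.7 206.1] yaw -26.4 down [ 0.005 -0.002 -1.   ] F [-0.3 -0.3 -0.1] open 0.698 j1,6 [0.37 0.83]
D [  6.2  15.8 -66.1] dyaw 0.8 n 2
[0.3, -0.001, 0.0331, 0.0084, -0.0002, -0.007, 0.0029]
[0.3, -0.0008, 0.0331, 0.0085, -0.0002, -0.007, 0.0029]
```

View pics/t15.png

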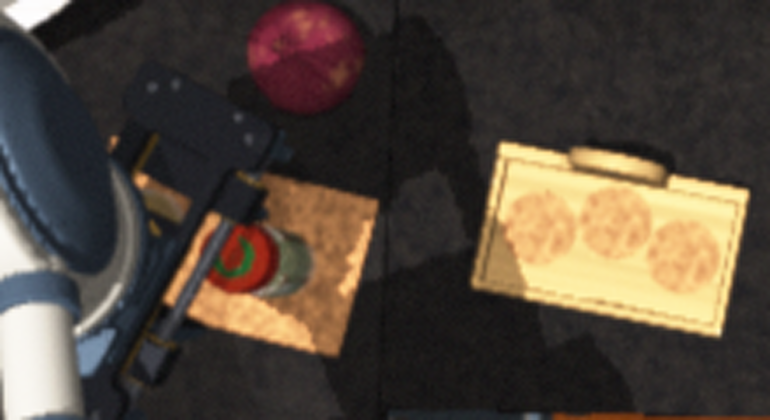

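>>> jog_arm:
  targets:
    - [0.3,0,0,0.008,0,-0.014,0.005]
    - [0.3,0,0.01,0.007,0,0,0]
    - [0.3,0,0.018,0,0,0,0]
    - [0.3,0,0.02,0,0,0,0]
    - [0.3,0,0.01,0,0,0,0]

```text
t: 33.93
position: [478.0, 255.2, 147.3]
eef_rot: [0.691, -0.688, 0.156, -0.16]
contact_force: [0.1, 0.2, 0.2]
opening: 0.702
```

>>> jog_arm:
  targets:
    - [0.3,0,0,0,0,0,0]
    - [0.3,0,0,0,0,0,0]
    - [0.3,0,0,0,0,0,0]
    - [0.3,0,0,0,0,0,0]
    - [0.3,0,0,0,0,0,0]

```text
t: 34.35
position: [478.2, 255.3, 144.7]
eef_rot: [0.69, -0.688, 0.158, -0.16]
contact_force: [0.6, 0.4, -0.7]
opening: 0.701
```

Run:
```python
from h import *
plan((473.5,257.5,58),-25.6,0.3)
```

```text
t 34.35 pos [478.2 255.3 144.7] yaw -25.9 down [ 0.003  0.002 -1.   ] F [ 0.6  0.4 -0.7] open 0.701 j1,6 [0.38 0.83]
D [ -4.7   2.2 -86.7] dyaw 0.3 n 3
[0.3, -0.0018, 0.0289, -0.0001, -0.001, -0.0019, 0.0007]
[0.3, -0.0018, 0.0289, -0.0001, -0.001, -0.0019, 0.0007]
[0.3, -0.0017, 0.0289, -0.0001, -0.001, -0.0019, 0.0007]
```

>>> jog_arm:
  targets:
    - [0.3,-0.003,0.015,0,-0.002,-0.005,0.002]
    - [0.3,-0.002,0.02,0,0,0,0]
    - [0.3,0,0.02,0,0,0,0]
    - [0.3,0,0.016,0,0,0,0]
    - [0.3,0,0.005,0,0,0,0]

```text
t: 34.77
position: [477.8, 259.4, 71.3]
eef_rot: [0.692, -0.687, 0.153, -0.16]
contact_force: [-0.2, -0.9, 0.1]
opening: 0.7
```

>>> jog_arm:
  targets:
    - [0.3,0,0,0,0,0,0]
    - [0.3,0,0,0,0,0,0]
    - [0.3,0,0,0,0,0,0]
    - [0.3,0,0,0,0,0,0]
    - [0.3,0,0,0,0,0,0]

```text
t: 35.18
position: [479.1, 259.9, 73.9]
eef_rot: [0.693, -0.686, 0.153, -0.161]
contact_force: [0.0, 0.5, -0.4]
opening: 0.699
```

Run:
```python
from h import *
plan((473.5,257.5,59),-25.6,0.3)
```

```text
t 35.18 pos [479.1 259.9  73.9] yaw -25.6 down [ 0.014  0.006 -1.   ] F [ 0.   0.5 -0.4] open 0.699 j1,6 [0.39 0.83]
D [ -5.6  -2.4 -14.9] dyaw 0.0 n 1
[0.3, -0.0041, 0.0148, -0.0048, -0.0115, -0.0008, 0.0098]
```

>>> jog_arm:
  targets:
    - [0.3,-0.004,0.006,-0.004,-0.011,0,0.01]
    - [0.3,0,0.005,0,0,0,0]
    - [0.3,0,0.002,0,0,0,0]
    - [0.3,0,0,0,0,0,0]
    - [0.3,0,0,0,0,0,0]

```text
t: 35.6
position: [473.9, 258.1, 60.7]
eef_rot: [0.69, -0.689, 0.157, -0.157]
contact_force: [0.3, -0.2, -0.3]
opening: 0.696
```

Run:
```python
from h import *
plan((473.5,257.5,59),-25.6,0.3)
```

```text
t 35.60 pos [473.9 258.1  60.7] yaw -25.6 down [ 0.     0.001 -1.   ] F [ 0.3 -0.2 -0.3] open 0.696 j1,6 [0.39 0.84]
D [-0.4 -0.6 -1.7] dyaw 0.0 n 1
[0.3, -0.0001, 0.0017, -0.0007, -0.0008, -0.0008, 0.0001]
```

Aligned; close on the red jar.

>>> jog_arm:
  targets:
    - [0.3,0,0.001,0,0,0,0]
    - [1,0,0,0,0,0,0]
    - [1,0,0,0,0,0,0]
    - [1,0,0,0,0,0,0]
    - [1,0,0,0,0,0,0]

```text
t: 36.02
position: [473.9, 258.1, 59.5]
eef_rot: [0.69, -0.689, 0.157, -0.157]
contact_force: [0.2, 0.2, -1.8]
opening: 0.481
```

>>> jog_arm:
  targets:
    - [1,0,0,0,0,0,0]
    - [1,0,0,0,0,0,0]
    - [1,0,0,0,0,0,0]
    - [1,0,0,0,0,0,0]
    - [1,0,0,0,0,0,0]

```text
t: 36.43
position: [473.9, 258.1, 59.6]
eef_rot: [0.69, -0.689, 0.157, -0.157]
contact_force: [-0.6, 0.9, -1.7]
opening: 0.481
```

Run:
```python
from h import *
plan((482,-15.4,200),-25.6,1)
```

```text
t 36.43 pos [473.9 258.1  59.6] yaw -25.6 down [ 0.     0.001 -1.   ] F [-0.6  0.9 -1.7] open 0.481 j1,6 [0.39 0.84]
D [   8.1 -273.5  140.4] dyaw 0.0 n 9
[1, 0.014, -0.0156, -0.027, -0.0001, -0.0001, -0.0]
[1, 0.014, -0.0156, -0.027, -0.0001, -0.0001, -0.0]
[1, 0.014, -0.0156, -0.027, -0.0001, -0.0001, -0.0]
[1, 0.014, -0.0156, -0.027, -0.0001, -0.0001, -0.0]
[1, 0.014, -0.0156, -0.027, -0.0001, -0.0001, -0.0]
[1, 0.014, -0.0156, -0.027, -0.0001, -0.0001, -0.0]
[1, 0.014, -0.0156, -0.027, -0.0001, -0.0001, -0.0]
[1, 0.014, -0.0156, -0.027, -0.0001, -0.0001, -0.0]
[1, 0.0139, -0.0156, -0.027, -0.0001, -0.0001, -0.0]
```

>>> jog_arm:
  targets:
    - [1,0,-0.01,0,0,0,0]
    - [1,0,-0.025,0,0,0,0]
    - [1,0,-0.035,0,0,0,0]
    - [1,0,-0.035,0,0,0,0]
    - [1,0,-0.03,0,0,0,0]

```text
t: 36.85
position: [470.0, 256.4, 195.9]
eef_rot: [-0.687, 0.692, -0.161, 0.153]
contact_force: [1.2, 0.0, -0.6]
opening: 0.485
```

>>> jog_arm:
  targets:
    - [1,0.008,-0.004,-0.015,0,0,0]
    - [1,0.016,0,-0.03,0,0,0]
    - [1,0.016,0,-0.03,0,0,0]
    - [1,0.016,0,-0.03,0,0,0]
    - [1,0.016,0,-0.03,0,0,0]

```text
t: 37.27
position: [480.0, 105.3, 212.7]
eef_rot: [0.691, -0.689, 0.152, -0.156]
contact_force: [0.2, 0.3, -1.0]
opening: 0.482
```

Run:
```python
from h import *
plan((482,-15.4,200),-25.6,1)
im=bot.snapshot("scene");cv2.imwrite("pics/s16.png",cv2.resize(im[160:340,120:340],None,fx=3.3,fy=3.3,interpolation=cv2.INTER_CUBIC))
```

```text
t 37.27 pos [480.  105.3 212.7] yaw -25.2 down [ 0.005  0.002 -1.   ] F [ 0.2  0.3 -1. ] open 0.482 j1,6 [0.09 0.53]
D [   2.  -120.7  -12.7] dyaw -0.4 n 4
[1, 0.0133, 0.0031, -0.0271, -0.001, 0.0019, 0.001]
[1, 0.0133, 0.0031, -0.0271, -0.001, 0.0019, 0.001]
[1, 0.0134, 0.0031, -0.0271, -0.001, 0.0019, 0.001]
[1, 0.0134, 0.0032, -0.027, -0.001, 0.0019, 0.001]
```

View pics/s16.png

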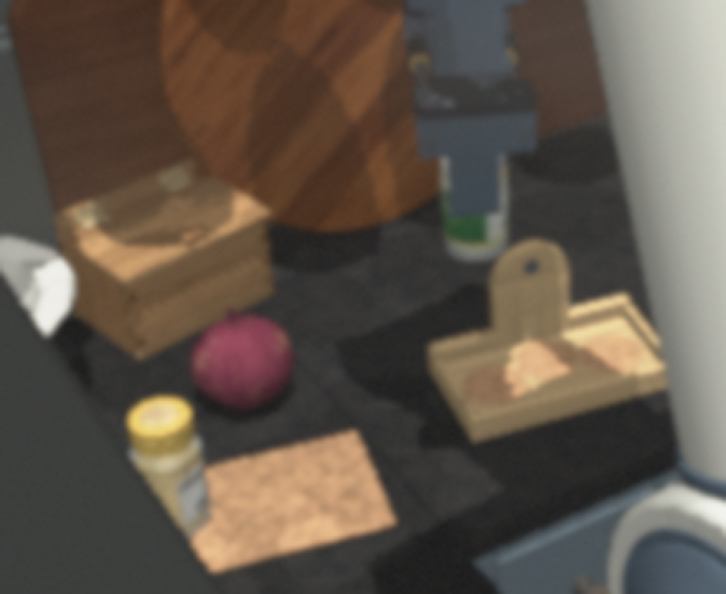

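>>> jog_arm:
  targets:
    - [1,0.014,0,-0.027,0,0,0]
    - [1,0.014,0,-0.027,0,0,0]
    - [1,0.012,0,-0.024,0,0,0]
    - [1,0.008,0,-0.016,0,0,0]
    - [1,0.003,0,-0.006,0,0,0]

```text
t: 37.73
position: [482.8, -18.4, 216.9]
eef_rot: [0.69, -0.689, 0.152, -0.158]
contact_force: [0.2, -0.1, -1.5]
opening: 0.481
```

>>> jog_arm:
  targets:
    - [1,0,0,0,0,0,0]
    - [1,0,0,0,0,0,0]
    - [1,0,0,0,0,0,0]
    - [1,0,0,0,0,0,0]
    - [1,0,0,0,0,0,0]

```text
t: 38.15
position: [482.5, -16.9, 218.3]
eef_rot: [0.691, -0.689, 0.152, -0.159]
contact_force: [0.1, -0.2, -1.5]
opening: 0.483
```

Run:
```python
from h import *
plan((482,-15.4,100),-25.6,1)
```

```text
t 38.15 pos [482.5 -16.9 218.3] yaw -25.4 down [ 0.009  0.    -1.   ] F [ 0.1 -0.2 -1.5] open 0.483 j1,6 [-0.16  0.28]
D [  -0.5    1.5 -118.3] dyaw -0.2 n 4
[1, -0.0005, 0.0296, 0.0002, -0.001, 0.0008, 0.0021]
[1, -0.0005, 0.0296, 0.0002, -0.001, 0.0008, 0.0021]
[1, -0.0004, 0.0296, 0.0002, -0.001, 0.0008, 0.0021]
[1, -0.0003, 0.0296, 0.0003, -0.001, 0.0008, 0.0021]
```

>>> jog_arm:
  targets:
    - [1,0,0.02,0,-0.004,0.003,0.008]
    - [1,-0.001,0.03,0.001,0,0,0]
    - [1,-0.001,0.03,0,0,0,0]
    - [1,0,0.025,0,0,0,0]
    - [1,0,0.005,0,0,0,0]

```text
t: 38.57
position: [484.4, -11.5, 107.4]
eef_rot: [0.69, -0.69, 0.152, -0.158]
contact_force: [-2.5, -0.8, -1.9]
opening: 0.485
```

>>> jog_arm:
  targets:
    - [1,0,0,0,0,0,0]
    - [1,0,0,0,0,0,0]
    - [1,0,0,0,0,0,0]
    - [1,0,0,0,0,0,0]
    - [1,0,0,0,0,0,0]

```text
t: 38.98
position: [485.5, -10.2, 110.0]
eef_rot: [0.691, -0.69, 0.151, -0.157]
contact_force: [-0.7, -0.3, -1.0]
opening: 0.482
```

Run:
```python
from h import *
plan((482,-15.4,70),-25.6,1)
```

```text
t 38.98 pos [485.5 -10.2 110. ] yaw -25.2 down [ 0.009 -0.001 -1.   ] F [-0.7 -0.3 -1. ] open 0.482 j1,6 [-0.14  0.29]
D [ -3.5  -5.2 -40. ] dyaw -0.4 n 2
[1, -0.0006, 0.02, -0.0031, -0.0016, 0.0037, 0.0043]
[1, -0.0005, 0.02, -0.0031, -0.0016, 0.0037, 0.0043]
```

>>> jog_arm:
  targets:
    - [1,-0.001,0.008,-0.003,-0.003,0.007,0.008]
    - [1,0,0.008,-0.003,0,0,0]
    - [1,0,0.008,0,0,0,0]
    - [1,0,0.003,0,0,0,0]
    - [1,0,0,0,0,0,0]

```text
t: 39.4
position: [483.1, -16.3, 82.1]
eef_rot: [0.69, -0.689, 0.156, -0.158]
contact_force: [-0.1, 0.2, -0.2]
opening: 0.482
```

Run:
```python
from h import *
plan((482,-15.4,66),-25.6,1)
```

```text
t 39.40 pos [483.1 -16.3  82.1] yaw -25.6 down [ 0.004 -0.001 -1.   ] F [-0.1  0.2 -0.2] open 0.482 j1,6 [-0.16  0.29]
D [ -1.1   0.9 -16.1] dyaw 0.0 n 1
[1, -0.0014, 0.0161, 0.0003, -0.0012, -0.0009, 0.0039]
```

>>> jog_arm:
  targets:
    - [1,-0.001,0.005,0,-0.001,0,0.004]
    - [1,0,0.005,0,0,0,0]
    - [1,0,0.004,0,0,0,0]
    - [1,0,0.001,0,0,0,0]
    - [1,0,0,0,0,0,0]

```text
t: 39.82
position: [481.7, -15.7, 64.8]
eef_rot: [0.69, -0.689, 0.158, -0.156]
contact_force: [-0.7, 0.4, -1.6]
opening: 0.485
```

>>> jog_arm:
  targets:
    - [1,0,0,0,0,0,0]
    - [1,0,0,0,0,0,0]
    - [1,0,0,0,0,0,0]
    - [1,0,0,0,0,0,0]
    - [1,0,0,0,0,0,0]

```text
t: 40.23
position: [482.1, -15.7, 65.3]
eef_rot: [0.69, -0.689, 0.157, -0.157]
contact_force: [-0.1, 0.1, -1.6]
opening: 0.484
```

Run:
```python
from h import *
plan((482,-15.4,64),-25.6,1)
im=bot.snapshot("scene");cv2.imwrite("pics/s17.png",cv2.resize(im[200:300,220:360],None,fx=5,fy=5,interpolation=cv2.INTER_CUBIC))
```

```text
t 40.23 pos [482.1 -15.7  65.3] yaw -25.6 down [-0.001  0.    -1.   ] F [-0.1  0.1 -1.6] open 0.484 j1,6 [-0.16  0.29]
D [-0.1  0.3 -1.3] dyaw 0.0 n 1
[1, -0.0002, 0.0013, 0.0002, 0.0001, -0.0008, -0.0011]
```

View pics/s17.png

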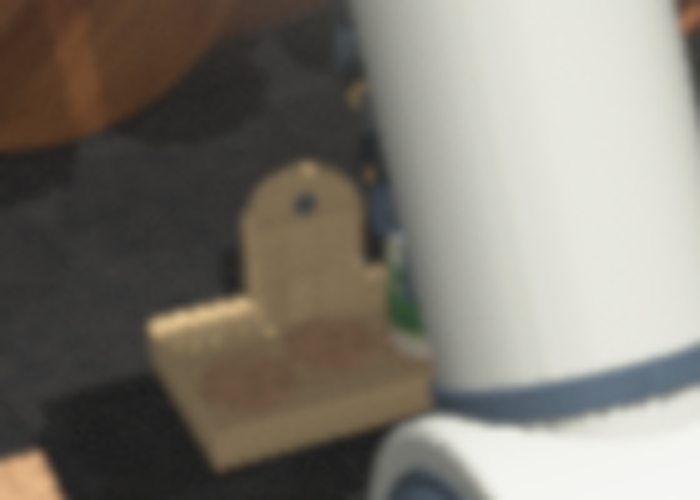

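The red jar is just above the right bay. Lower it to contact.

>>> jog_arm:
  targets:
    - [1,0,0.001,0,0,0,0]
    - [1,0,0.001,0,0,0,0]
    - [1,0,0.001,0,0,0,0]
    - [1,0,0,0,0,0,0]
    - [1,0,0,0,0,0,0]

```text
t: 40.7
position: [482.6, -15.1, 64.0]
eef_rot: [0.69, -0.689, 0.157, -0.157]
contact_force: [0.9, 0.2, -1.7]
opening: 0.482
```

>>> jog_arm:
  targets:
    - [1,0,0.001,0,0,0,0]
    - [1,0,0.001,0,0,0,0]
    - [1,0,0,0,0,0,0]
    - [1,0,0,0,0,0,0]
    - [1,0,0,0,0,0,0]

```text
t: 41.12
position: [482.8, -14.8, 62.7]
eef_rot: [0.69, -0.689, 0.156, -0.158]
contact_force: [-0.4, -0.1, 2.1]
opening: 0.48
```

Run:
```python
from h import *
plan((482,-15.4,64),-25.6,1)
```

```text
t 41.12 pos [482.8 -14.8  62.7] yaw -25.7 down [ 0.002  0.001 -1.   ] F [-0.4 -0.1  2.1] open 0.480 j1,6 [-0.16  0.29]
D [-0.8 -0.6  1.3] dyaw 0.1 n 1
[1, -0.0005, -0.0013, -0.0009, -0.0022, -0.0012, 0.0017]
```

Touching (+2 N). Release and rise.

>>> jog_arm:
  targets:
    - [0.3,0,0,0,0,0,0]
    - [0.3,0,0,0,0,0,0]
    - [0.3,0,0,0,0,0,0]
    - [0.3,0,0,0,0,0,0]
    - [0.3,0,0,0,0,0,0]

```text
t: 41.53
position: [482.9, -15.0, 62.4]
eef_rot: [0.69, -0.689, 0.156, -0.158]
contact_force: [-0.9, -0.4, -0.4]
opening: 0.698
```

>>> jog_arm:
  targets:
    - [0.3,0,-0.02,0,0,0,0]
    - [0.3,0,-0.03,0,0,0,0]
    - [0.3,0,-0.035,0,0,0,0]
    - [0.3,0,-0.035,0,0,0,0]
    - [0.3,0,-0.02,0,0,0,0]

```text
t: 41.95
position: [479.5, -14.8, 203.3]
eef_rot: [0.69, -0.689, 0.16, -0.154]
contact_force: [1.4, -0.0, -0.6]
opening: 0.7
```

Run:
```python
from h import *
plan((495.5,345.5,200),5.7,0.3)
```

```text
t 41.95 pos [479.5 -14.8 203.3] yaw -25.7 down [-0.009  0.003 -1.   ] F [ 1.4 -0.  -0.6] open 0.700 j1,6 [-0.16  0.29]
D [ 16.  360.3  -3.3] dyaw 31.4 n 10
[0.3, -0.0142, 0.0004, 0.0332, -0.0001, -0.0548, -0.0009]
[0.3, -0.0123, 0.0004, 0.0339, -0.0001, -0.0548, -0.0009]
[0.3, -0.0105, 0.0004, 0.0345, -0.0001, -0.0548, -0.0009]
[0.3, -0.0086, 0.0004, 0.035, -0.0001, -0.0548, -0.0009]
[0.3, -0.0066, 0.0004, 0.0355, -0.0001, -0.0548, -0.0009]
[0.3, -0.0047, 0.0004, 0.0358, -0.0001, -0.0548, -0.0009]
[0.3, -0.0027, 0.0003, 0.036, -0.0001, -0.0548, -0.0009]
[0.3, -0.0007, 0.0003, 0.0361, -0.0001, -0.0548, -0.0009]
[0.3, 0.0012, 0.0003, 0.036, -0.0001, -0.0548, -0.0009]
[0.3, 0.0032, 0.0003, 0.0359, -0.0001, -0.0548, -0.0009]
```

>>> jog_arm:
  targets:
    - [0.3,-0.01,0,0.022,0,-0.055,0]
    - [0.3,-0.012,0,0.034,0,-0.055,0]
    - [0.3,-0.011,0,0.034,0,-0.055,0]
    - [0.3,-0.009,0,0.035,0,-0.055,0]
    - [0.3,-0.007,0,0.035,0,-0.055,0]

```text
t: 42.37
position: [488.6, 152.9, 210.7]
eef_rot: [0.705, -0.704, 0.06, -0.062]
contact_force: [1.5, -0.5, 0.5]
opening: 0.699
```

>>> jog_arm:
  targets:
    - [0.3,-0.005,0,0.036,0,-0.055,0]
    - [0.3,-0.003,0,0.036,0,-0.055,0]
    - [0.3,-0.001,0,0.036,0,-0.055,0]
    - [0.3,0.001,0,0.036,0,-0.055,0]
    - [0.3,0.003,0,0.03,0,-0.05,0]

```text
t: 42.78
position: [492.4, 337.3, 211.0]
eef_rot: [0.706, -0.706, -0.041, 0.038]
contact_force: [0.4, -0.1, 0.5]
opening: 0.7
```

>>> jog_arm:
  targets:
    - [0.3,0,0,0.01,0,0,0]
    - [0.3,0,0,0,0,0,0]
    - [0.3,0,0,0,0,0,0]
    - [0.3,0,0,0,0,0,0]
    - [0.3,0,0,0,0,0,0]

```text
t: 43.2
position: [490.1, 351.2, 209.9]
eef_rot: [0.706, -0.706, -0.043, 0.04]
contact_force: [-0.1, -0.0, -0.3]
opening: 0.699
```

Run:
```python
from h import *
plan((495.5,345.5,140),5.7,0.3)
im=bot.snapshot("top");cv2.imwrite("pics/t18.png",cv2.resize(im[180:300,100:320],None,fx=3.5,fy=3.5,interpolation=cv2.INTER_CUBIC))
```

```text
t 43.20 pos [490.1 351.2 209.9] yaw 6.7 down [ 0.004  0.001 -1.   ] F [-0.1 -0.  -0.3] open 0.699 j1,6 [0.52 0.41]
D [  5.4  -5.7 -69.9] dyaw -1.0 n 2
[0.3, 0.0022, 0.035, -0.0032, -0.0002, 0.009, 0.0018]
[0.3, 0.0023, 0.035, -0.0032, -0.0002, 0.009, 0.0018]
```

View pics/t18.png

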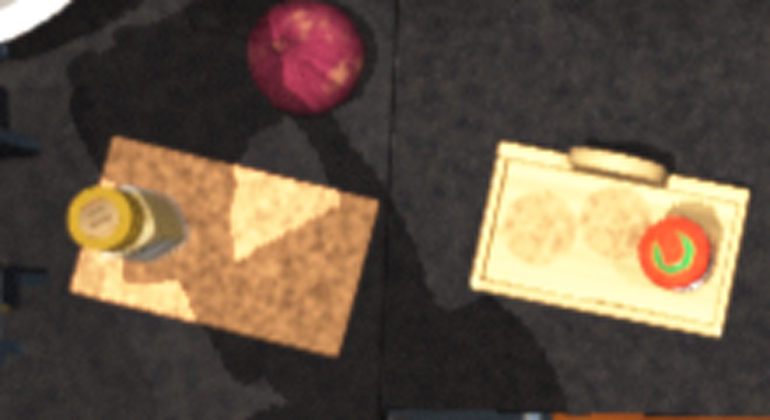

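The red jar is back in its bay (cap at (675,251), against (674,250) before). Now the yellow jar.

>>> jog_arm:
  targets:
    - [0.3,0.002,0.01,-0.003,0,0.018,0.003]
    - [0.3,0.002,0.02,-0.003,0,0,0]
    - [0.3,0,0.025,0,0,0,0]
    - [0.3,0,0.01,0,0,0,0]
    - [0.3,0,0,0,0,0,0]

```text
t: 43.67
position: [497.2, 340.7, 142.6]
eef_rot: [0.707, -0.706, -0.032, 0.03]
contact_force: [-0.8, -0.1, -0.4]
opening: 0.703
```

>>> jog_arm:
  targets:
    - [0.3,0,0,0,0,0,0]
    - [0.3,0,0,0,0,0,0]
    - [0.3,0,0,0,0,0,0]
    - [0.3,0,0,0,0,0,0]
    - [0.3,0,0,0,0,0,0]

```text
t: 44.08
position: [498.4, 340.1, 145.0]
eef_rot: [0.707, -0.706, -0.032, 0.029]
contact_force: [-0.1, -0.5, -0.1]
opening: 0.699
```

Run:
```python
from h import *
plan((495.5,345.5,58),5.7,0.3)
```

```text
t 44.08 pos [498.4 340.1 145. ] yaw 4.9 down [ 0.004  0.002 -1.   ] F [-0.1 -0.5 -0.1] open 0.699 j1,6 [0.5  0.41]
D [ -2.9   5.4 -87. ] dyaw 0.8 n 3
[0.3, -0.0009, 0.029, 0.0018, -0.0005, -0.0046, 0.0014]
[0.3, -0.0009, 0.029, 0.0019, -0.0005, -0.0046, 0.0014]
[0.3, -0.0008, 0.029, 0.0019, -0.0005, -0.0046, 0.0014]
```

>>> jog_arm:
  targets:
    - [0.3,-0.002,0.01,0.003,-0.002,-0.014,0.004]
    - [0.3,-0.001,0.02,0.002,0,0,0]
    - [0.3,0,0.02,0,0,0,0]
    - [0.3,0,0.018,0,0,0,0]
    - [0.3,0,0.005,0,0,0,0]

```text
t: 44.5
position: [496.6, 347.5, 71.5]
eef_rot: [0.707, -0.705, -0.039, 0.034]
contact_force: [-1.0, -0.3, -0.0]
opening: 0.701
```

>>> jog_arm:
  targets:
    - [0.3,0,0,0,0,0,0]
    - [0.3,0,0,0,0,0,0]
    - [0.3,0,0,0,0,0,0]
    - [0.3,0,0,0,0,0,0]
    - [0.3,0,0,0,0,0,0]

```text
t: 44.92
position: [496.5, 348.2, 72.1]
eef_rot: [0.707, -0.705, -0.04, 0.035]
contact_force: [-0.6, -0.9, 0.2]
opening: 0.699
```

Run:
```python
from h import *
plan((495.5,345.5,58),5.7,0.3)
```

```text
t 44.92 pos [496.5 348.2  72.1] yaw 6.1 down [ 0.006  0.003 -1.   ] F [-0.6 -0.9  0.2] open 0.699 j1,6 [0.51 0.41]
D [ -1.   -2.7 -14.1] dyaw -0.4 n 1
[0.3, -0.0013, 0.0141, -0.0027, -0.0025, 0.0067, 0.0068]
```

>>> jog_arm:
  targets:
    - [0.3,-0.001,0.006,-0.002,-0.002,0.006,0.006]
    - [0.3,0,0.005,0,0,0,0]
    - [0.3,0,0.002,0,0,0,0]
    - [0.3,0,0,0,0,0,0]
    - [1,0,0,0,0,0,0]

```text
t: 45.33
position: [496.5, 346.3, 59.3]
eef_rot: [0.707, -0.706, -0.036, 0.034]
contact_force: [0.3, -0.3, 0.4]
opening: 0.655
```

>>> jog_arm:
  targets:
    - [1,0,0,0,0,0,0]
    - [1,0,0,0,0,0,0]
    - [1,0,0,0,0,0,0]
    - [1,0,0,0,0,0,0]
    - [1,0,0,0,0,0,0]

```text
t: 45.75
position: [496.5, 346.3, 59.3]
eef_rot: [0.707, -0.706, -0.036, 0.034]
contact_force: [-0.1, 0.3, -0.4]
opening: 0.504
```

Run:
```python
from h import *
plan((499.5,82.7,200),5.7,1)
```

```text
t 45.75 pos [496.5 346.3  59.3] yaw 5.7 down [ 0.002  0.001 -1.   ] F [-0.1  0.3 -0.4] open 0.504 j1,6 [0.51 0.41]
D [   3.  -263.6  140.7] dyaw 0.0 n 8
[1, -0.0028, -0.0176, -0.0328, -0.0002, -0.0, 0.0003]
[1, -0.0029, -0.0176, -0.0328, -0.0002, -0.0, 0.0003]
[1, -0.0029, -0.0176, -0.0328, -0.0002, -0.0, 0.0003]
[1, -0.0029, -0.0176, -0.0328, -0.0002, -0.0, 0.0003]
[1, -0.0029, -0.0176, -0.0328, -0.0002, -0.0, 0.0003]
[1, -0.0029, -0.0176, -0.0328, -0.0002, -0.0, 0.0003]
[1, -0.0029, -0.0176, -0.0328, -0.0002, -0.0, 0.0003]
[1, -0.0029, -0.0176, -0.0328, -0.0002, -0.0, 0.0003]
```

>>> jog_arm:
  targets:
    - [1,0,-0.01,0,0,0,0]
    - [1,0,-0.025,0,0,0,0]
    - [1,0,-0.035,0,0,0,0]
    - [1,0,-0.035,0,0,0,0]
    - [1,0,-0.035,0,0,0,0]

```text
t: 46.17
position: [492.3, 343.8, 199.4]
eef_rot: [-0.704, 0.708, 0.031, -0.039]
contact_force: [0.8, 0.6, -1.4]
opening: 0.503
```

>>> jog_arm:
  targets:
    - [1,-0.001,-0.004,-0.018,0,0,0]
    - [1,-0.003,0,-0.035,0,0,0]
    - [1,-0.003,0,-0.036,0,0,0]
    - [1,-0.003,0,-0.036,0,0,0]
    - [1,-0.003,0,-0.036,0,0,0]

```text
t: 46.58
position: [499.0, 185.4, 217.6]
eef_rot: [0.707, -0.705, -0.041, 0.035]
contact_force: [1.1, -0.0, -0.6]
opening: 0.5
```

Run:
```python
from h import *
plan((499.5,82.7,200),5.7,1)
```

```text
t 46.58 pos [499.  185.4 217.6] yaw 6.2 down [ 0.008  0.004 -1.   ] F [ 1.1 -0.  -0.6] open 0.500 j1,6 [0.24 0.13]
D [   0.5 -102.7  -17.6] dyaw -0.5 n 3
[1, -0.0036, 0.0057, -0.0341, -0.0012, 0.0028, 0.003]
[1, -0.0035, 0.0058, -0.0341, -0.0012, 0.0028, 0.003]
[1, -0.0034, 0.0058, -0.0341, -0.0012, 0.0028, 0.003]
```

>>> jog_arm:
  targets:
    - [1,-0.003,0,-0.03,-0.003,0.008,0.008]
    - [1,-0.003,0,-0.028,0,0,0]
    - [1,-0.002,0,-0.02,0,0,0]
    - [1,-0.001,0,-0.01,0,0,0]
    - [1,0,0,0,0,0,0]

```text
t: 47.0
position: [498.0, 87.0, 222.0]
eef_rot: [-0.706, 0.707, 0.035, -0.032]
contact_force: [-0.4, 0.7, -1.0]
opening: 0.5
```

>>> jog_arm:
  targets:
    - [1,0,0,0,0,0,0]
    - [1,0,0,0,0,0,0]
    - [1,0,0,0,0,0,0]
    - [1,0,0,0,0,0,0]
    - [1,0,0,0,0,0,0]

```text
t: 47.42
position: [498.2, 90.4, 223.0]
eef_rot: [0.706, -0.706, -0.036, 0.032]
contact_force: [0.8, 0.7, -0.8]
opening: 0.503
```

Run:
```python
from h import *
plan((499.5,82.7,105),5.7,1)
```

```text
t 47.42 pos [498.2  90.4 223. ] yaw 5.5 down [ 0.005  0.001 -1.   ] F [ 0.8  0.7 -0.8] open 0.503 j1,6 [ 0.06 -0.04]
D [   1.3   -7.7 -118. ] dyaw 0.2 n 4
[1, -0.0, 0.0295, -0.0019, -0.0, -0.0007, 0.0014]
[1, 0.0, 0.0295, -0.0019, -0.0, -0.0007, 0.0014]
[1, 0.0001, 0.0295, -0.0019, -0.0, -0.0007, 0.0014]
[1, 0.0001, 0.0295, -0.0019, -0.0, -0.0007, 0.0014]
```

>>> jog_arm:
  targets:
    - [1,0,0.02,-0.003,0,-0.003,0.005]
    - [1,0,0.03,-0.003,0,0,0]
    - [1,0,0.03,-0.001,0,0,0]
    - [1,0,0.025,0,0,0,0]
    - [1,0,0.005,0,0,0,0]

```text
t: 47.83
position: [502.0, 86.6, 111.8]
eef_rot: [0.706, -0.706, -0.04, 0.034]
contact_force: [-0.2, 0.8, -1.7]
opening: 0.504
```

>>> jog_arm:
  targets:
    - [1,0,0,0,0,0,0]
    - [1,0,0,0,0,0,0]
    - [1,0,0,0,0,0,0]
    - [1,0,0,0,0,0,0]
    - [1,0,0,0,0,0,0]

```text
t: 48.25
position: [503.0, 87.9, 114.3]
eef_rot: [0.706, -0.706, -0.041, 0.034]
contact_force: [0.8, -0.5, -0.5]
opening: 0.503
```

Run:
```python
from h import *
plan((499.5,82.7,80),5.7,1)
im=bot.snapshot("scene");cv2.imwrite("pics/s19.png",cv2.resize(im[180:300,200:360],None,fx=4.5,fy=4.5,interpolation=cv2.INTER_CUBIC))
```

```text
t 48.25 pos [503.   87.9 114.3] yaw 6.1 down [ 0.009  0.001 -1.   ] F [ 0.8 -0.5 -0.5] open 0.503 j1,6 [ 0.06 -0.05]
D [ -3.5  -5.2 -34.3] dyaw -0.4 n 1
[1, -0.0044, 0.0343, -0.0048, -0.0003, 0.0067, 0.0093]
```

View pics/s19.png

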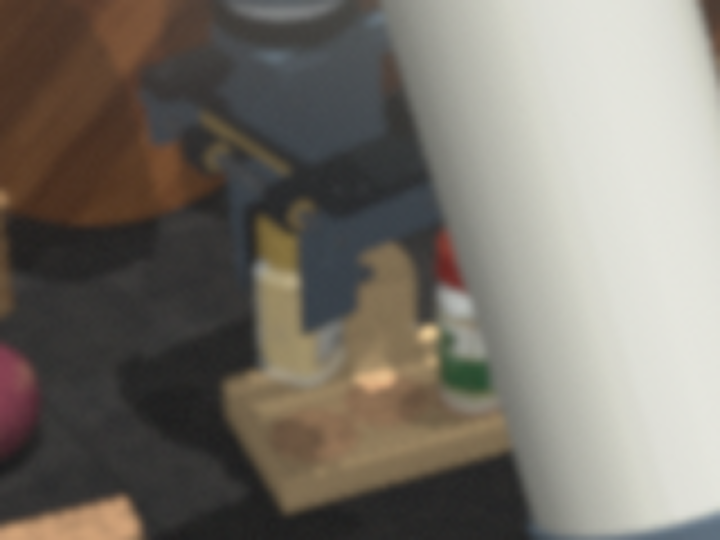

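>>> jog_arm:
  targets:
    - [1,-0.003,0.008,-0.003,0,0.006,0.009]
    - [1,-0.001,0.01,-0.002,0,0,0]
    - [1,0,0.008,0,0,0,0]
    - [1,0,0.002,0,0,0,0]
    - [1,0,0,0,0,0,0]

```text
t: 48.72
position: [500.5, 81.8, 86.1]
eef_rot: [0.706, -0.706, -0.036, 0.034]
contact_force: [-0.1, -0.5, -1.3]
opening: 0.503
```

>>> jog_arm:
  targets:
    - [1,0,0,0,0,0,0]
    - [1,0,0,0,0,0,0]
    - [1,0,0,0,0,0,0]
    - [1,0,0,0,0,0,0]
    - [1,0,0,0,0,0,0]

```text
t: 49.13
position: [500.8, 81.9, 86.5]
eef_rot: [0.706, -0.706, -0.036, 0.034]
contact_force: [-0.0, 0.6, -0.6]
opening: 0.503
```

Run:
```python
from h import *
plan((499.5,82.7,66),5.7,1)
```

```text
t 49.13 pos [500.8  81.9  86.5] yaw 5.7 down [ 0.003  0.    -1.   ] F [-0.   0.6 -0.6] open 0.503 j1,6 [ 0.04 -0.05]
D [ -1.3   0.8 -20.5] dyaw 0.0 n 1
[1, -0.0013, 0.0205, 0.0009, -0.0, -0.0008, 0.0031]
```

>>> jog_arm:
  targets:
    - [1,-0.001,0.007,0.001,0,0,0.003]
    - [1,0,0.006,0,0,0,0]
    - [1,0,0.004,0,0,0,0]
    - [1,0,0.002,0,0,0,0]
    - [1,0,0,0,0,0,0]

```text
t: 49.55
position: [499.7, 83.0, 65.6]
eef_rot: [0.706, -0.706, -0.035, 0.035]
contact_force: [-0.1, -0.0, -0.8]
opening: 0.503
```

>>> jog_arm:
  targets:
    - [1,0,0.001,0,0,0,0]
    - [1,0,0.001,0,0,0,0]
    - [1,0,0,0,0,0,0]
    - [1,0,0,0,0,0,0]
    - [1,0,0,0,0,0,0]

```text
t: 49.97
position: [499.7, 83.0, 63.8]
eef_rot: [-0.706, 0.706, 0.035, -0.035]
contact_force: [-0.8, 0.6, -1.2]
opening: 0.502
```

Run:
```python
from h import *
plan((499.5,82.7,64),5.7,1)
```

```text
t 49.97 pos [499.7  83.   63.8] yaw 5.7 down [ 0. -0. -1.] F [-0.8  0.6 -1.2] open 0.502 j1,6 [ 0.05 -0.05]
D [-0.2 -0.3  0.2] dyaw 0.0 n 1
[1, -0.0002, -0.0002, -0.0003, 0.0, -0.0005, 0.0002]
```

>>> jog_arm:
  targets:
    - [1,0,0.001,0,0,0,0]
    - [1,0,0.001,0,0,0,0]
    - [1,0,0,0,0,0,0]
    - [1,0,0,0,0,0,0]
    - [1,0,0,0,0,0,0]

```text
t: 50.38
position: [500.1, 83.0, 63.0]
eef_rot: [-0.706, 0.706, 0.036, -0.034]
contact_force: [0.2, -0.6, -1.5]
opening: 0.5
```

>>> jog_arm:
  targets:
    - [1,0,0.001,0,0,0,0]
    - [1,0,0,0,0,0,0]
    - [1,0,0,0,0,0,0]
    - [1,0,0,0,0,0,0]
    - [1,0,0,0,0,0,0]

```text
t: 50.8
position: [500.3, 83.0, 62.3]
eef_rot: [-0.706, 0.706, 0.036, -0.034]
contact_force: [-1.3, 0.4, 3.7]
opening: 0.502
```

Run:
```python
from h import *
plan((499.5,82.7,64),5.7,1)
```

```text
t 50.80 pos [500.3  83.   62.3] yaw 5.7 down [ 0.002  0.    -1.   ] F [-1.3  0.4  3.7] open 0.502 j1,6 [ 0.05 -0.05]
D [-0.8 -0.3  1.7] dyaw 0.0 n 1
[1, -0.0008, -0.0017, -0.0002, 0.0002, -0.0004, 0.0024]
```

Contact (+3.7 N). Release, rise, and back away so the top camera can see.

>>> jog_arm:
  targets:
    - [0.3,0,0,0,0,0,0]
    - [0.3,0,0,0,0,0,0]
    - [0.3,0,0,0,0,0,0]
    - [0.3,0,0,0,0,0,0]
    - [0.3,0,0,0,0,0,0]

```text
t: 51.22
position: [500.3, 83.0, 62.0]
eef_rot: [-0.706, 0.706, 0.036, -0.034]
contact_force: [0.3, -0.7, -0.6]
opening: 0.704
```

>>> jog_arm:
  targets:
    - [0.3,0,-0.02,0,0,0,0]
    - [0.3,0,-0.03,0,0,0,0]
    - [0.3,0,-0.035,0,0,0,0]
    - [0.3,0,-0.035,0,0,0,0]
    - [0.3,0,-0.02,0,0,0,0]

```text
t: 51.63
position: [496.8, 82.8, 202.6]
eef_rot: [-0.706, 0.706, 0.032, -0.038]
contact_force: [1.9, -0.3, 0.6]
opening: 0.702
```

>>> jog_arm:
  targets:
    - [0.3,-0.003,-0.005,0.02,0,0,0]
    - [0.3,-0.005,-0.005,0.036,0,0,0]
    - [0.3,-0.005,0,0.036,0,0,0]
    - [0.3,-0.005,0,0.036,0,0,0]
    - [0.3,-0.005,0,0.036,0,0,0]

```text
t: 52.05
position: [461.5, 244.1, 220.2]
eef_rot: [-0.706, 0.706, 0.033, -0.031]
contact_force: [1.2, 0.0, 0.1]
opening: 0.698
```

>>> jog_arm:
  targets:
    - [0.3,-0.003,0,0.03,0,0,0]
    - [0.3,-0.003,0,0.02,0,0,0]
    - [0.3,0,0,0.01,0,0,0]
    - [0.3,0,0,0,0,0,0]
    - [0.3,0,0,0,0,0,0]

```text
t: 52.47
position: [446.8, 311.9, 220.2]
eef_rot: [0.707, -0.706, -0.035, 0.033]
contact_force: [0.0, -0.3, -0.9]
opening: 0.7
```

Run:
```python
from h import *
plan(None)
im=bot.snapshot("top");cv2.imwrite("pics/t20.png",cv2.resize(im[160:310,110:530],None,fx=1.9,fy=1.9,interpolation=cv2.INTER_CUBIC))
cv2.imwrite("pics/t20r.png",cv2.resize(im[210:285,225:325],None,fx=8,fy=8,interpolation=cv2.INTER_CUBIC))
im=bot.snapshot("scene");cv2.imwrite("pics/s20.png",im)
```

```text
t 52.47 pos [446.8 311.9 220.2] yaw 5.5 down [ 0.004  0.001 -1.   ] F [ 0.  -0.3 -0.9] open 0.700 j1,6 [0.5 0.4]
```

View pics/t20.png

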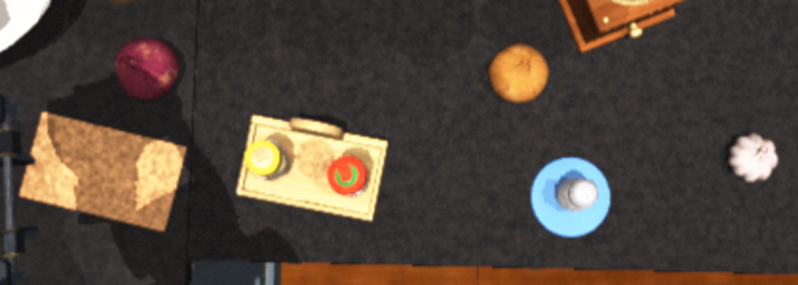

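View pics/t20r.png

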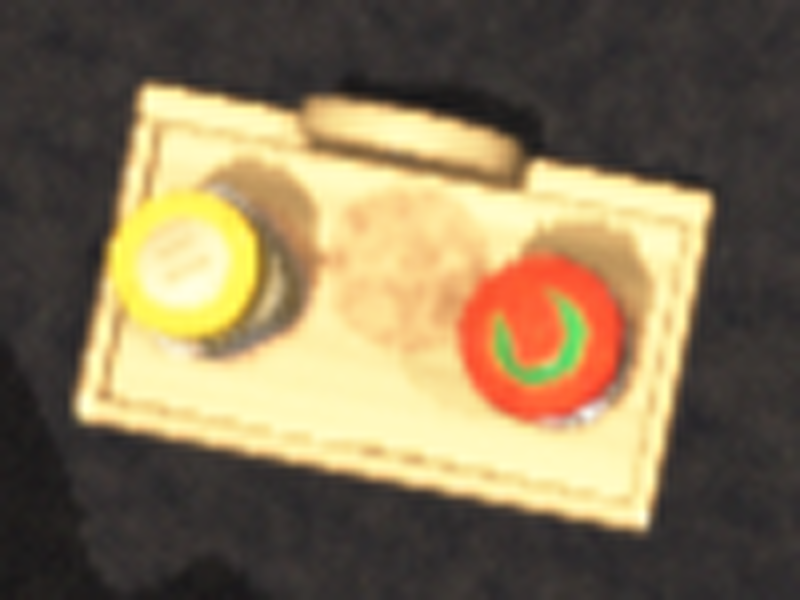

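View pics/s20.png

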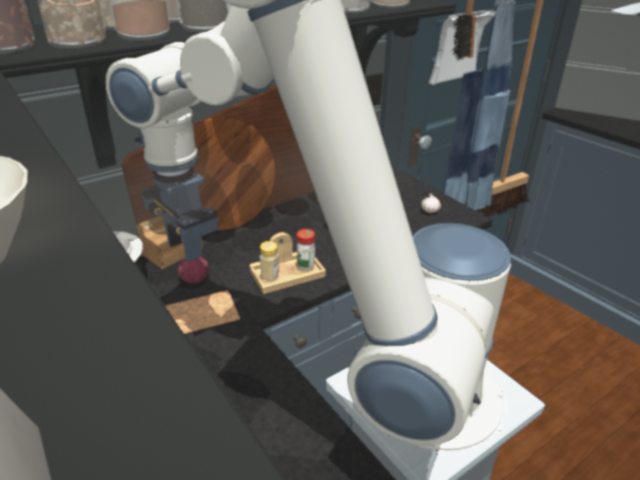

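Both jars are back: the caps lie within about 6 px of their start position in the 8x crop, roughly 1 to 2 mm. The shaker is upright on the coaster and the bystanders are where they were. The arm is clear, so I hand in.

Run:
```python
from h import *
s=bot.read_state();print(s["joint_velocities"].round(3),s["t"])
print(bot.hand_in())
```

```text
[-0.011 -0.001  0.     0.001 -0.001  0.001] 52.5667
the job is handed in; nothing more can be done
None
```

The job is done and handed in at about 52.6 s of the 109 s allowed. I set the yellow and then the red jar on the cork mat and moved the shaker to the blue coaster. Then I put the red and the yellow jar back in the bays they came from.

**Last checks from the pictures:**
- **Jars:** both stand upright in their own bays, with the caps about 1–2 mm or less from where they were at the start.
- **Shaker:** it stands upright about 2 mm from the coaster's centre.
- **Bystanders:** the garlic and both onions look unmoved in the last pictures. I judged this by eye and did not measure it.
- **Arm:** it stands clear of everything with the gripper open and almost no force on it.

**What disagreed:**
- **Heights:** all four jar placements touched down about 2 mm or more lower than the height recorded at the grasp implied. The first yellow placement was the worst, at about 5 mm; the shaker's was about 2 mm. I lowered each one until the force reading showed contact (+2 to +6 N) before letting go.
- **Yellow jar width:** the gripper reading implied about 46 mm on the jar, which is listed as 42 mm. The grip held both times.

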